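# Line-scan run of a valve-piston carousel with a slip-coupled crank

## Robot

A 6-joint arm with a two-finger parallel gripper is mounted at the origin on the work surface. World frame = base frame: x ahead of the robot, y to its left, z up, the work surface at z = 0. Lengths are in mm, angles in rad, forces in N, time in s.
With the tool pointing down it reaches from about 300 to 950 mm from the base axis. Payload 3.1 kg.
Tool frame: the origin (TCP) lies midway between the tips of the shut fingers; the grasp point (between the pads) lies robot.pinch_z behind it (robot.pinch_z is the distance from the TCP to the grasp point, in mm); z points along the fingers, y is the line along which they close (so a half turn about z gives the same grasp; the last joint's range is limited). The gripper opens to 85 mm and grips with 20 to 120 N. Pads are 22 mm wide; open, the fingers measure 114 mm over their backs; the gripper's body (76 mm by 85 mm) begins 54 mm behind the grasp point. The pads swing forward as they close: fully open they stand 13 mm farther back than shut.
Start: joints at [1.132, 0.308, 1.634, -0, 1.2, -0.07], TCP at [225.336, 582.971, 196.072] pointing down, gripper open.
Joint ranges: [-3.06, 3.06], [-0.79, 1.96], [0.05, 2.63], [-1.19, 4.34], [0.05, 2.64], [-2.94, 2.94]. Speed limits (rad/s): [2.79, 2.79, 3.14, 3.14, 3.14, 3.14].

## Interface

Orientations are given as a unit quaternion [w, x, y, z].
In Python, from station import robot gives the robot as it stands.
- The arm moves only by the tool apply_moves, never from a script. Its argument "increments" is a list of rows, each an object of numbers: "tx", "ty", "tz": the shift along the tool's x, y, z in units of 40 mm (1.0 is 40 mm); "roll": the turn about the tool's z in units of 5 degrees (1.0 is 5 degrees). In form: [{"tx": .., "ty": .., "tz": .., "roll": ..}, ...]. A call has 1 to 12 rows; each row shifts and turns the commanded pose from where the row before left it, along the tool's axes as they then stand; what a row does not reach is not made up. A row lasts 1/12 s, in which the tool goes at most 41.7 mm and 7.16 degrees, less where a joint would pass 70% of its speed; a pose out of reach is approached as far as the arm can. A call is refused whole if a number of a shift passes 1 or a number of a turn 1, either way. A call with a gripper value outside its range is refused whole. "fingers" is the finger opening in mm, from 0 to 85.4, set as the call begins (left out, the last holds). The fingers move at their own pace and stop on an object; the grip force is fixed at half the most. Time passes only in rows, so rows that do not move let the fingers close. It gives the time, the measured TCP pose, the force, the opening and the grip force at its end, in the units of the state.
- robot.get_state(): the state, without advancing time (a new reading comes with each control period).
- robot.get_image(name): name is "side" or "top"; returns (picture, depth): 480x640x3 uint8, red, green, blue; 480x640 float32, mm along the optical axis (not along the pixel's ray), 0 where there is no reading.
- robot.camera_info(name): a dict with "fx", "fy", "cx", "cy" (pixels), "extrinsics" (4x4, takes a point from world to camera coordinates). Camera axes: x right, y up, looking along -z (the intrinsics and any distortion apply to the point x, -y, -z); pixel columns grow to the right and rows downward; lengths in mm; the calibration is good to about 2 mm. A picture is of the moment at which its call begins. camera_info takes no time and is no camera call.
- robot.job_done(): hands the job in; it is judged then, once.
The state is a dict: "time": time; "joint_pos": joint angles; "qvel": joint speeds; "joint_efforts": joint torques, N m; "tcp_pos": TCP position; "eef_rot": TCP orientation; "contact_force": force on the tool from outside, world axes, zero at the start; "torque": the same for the moment, N m; "width": finger opening in mm; "grip_force": force on a finger pad.
Only numpy, scipy, OpenCV 4.12 (cv2) and the standard library are available. Lean on these libraries where they do the work, as an engineer would, in place of code of your own. Each camera call takes 0.05 s, during which the arm holds its last target. There are 200 camera calls.

## Task

Scan the brass valve pistons: without touching the carousel's deck, take the crank's orange handle and turn the carousel anticlockwise (seen from above) up to a quarter turn per second (1.57 rad/s), and keep the carousel, not the crank, within 0.25 rad/s of that for six seconds without ever going faster than 2.5 rad/s. Then bring it to a standstill with its red mark at the yellow pointer, and let go of the handle; leave the loose things around it where they are.

Things in the scene. Friction and masses are not known exactly. Their poses are not given: they have to be found in the camera images.
- stand: Fixed stand of the carousel: dark steel base 240 mm across with a bearing column. Origin on the vertical axis of carousel and crank, at bench height. Its x axis points level from the axis towards the yellow pointer. Carousel and crank turn about this axis; nothing on it stands higher than 166 mm except the crank's orange handle.
- scan_head (a point): Centre of the fixed black scanning head (a box of about 50 mm, top 144 mm above the bench) on a post outside the rim, 195 mm from the axis, 132 degrees anticlockwise from the pointer.
- carousel (a joint): Angle of the carousel relative to the stand, rad, growing anticlockwise seen from above and counting on over full turns; at every whole multiple of 2 pi the red mark stands at the pointer. Turns endlessly either way. Bearing: dry friction 0.003 N m plus viscous drag 0.002 N m per rad/s; with the drag shoe this lets it coast to rest by itself and then keeps it where it stopped.
- deck (a point): Centre of the top face of the carousel's aluminium deck, on the axis, 72 mm above the bench. Deck 320 mm across with eight clamped brass pistons standing on it (98 mm from the axis, tops 126 mm above the bench). Carousel nominally 3.3 kg, moment of inertia 0.039 kg m2; its hidden load makes both 0.7 to 1.4 times that.
- coupling (a point): Copper disc under the crank, on the axis, 140 mm above the bench: a contactless magnetic slip coupling, the only link between crank and carousel. It drives (or brakes) the carousel with 0.04 N m per rad/s of speed difference, crank minus carousel. So the carousel lags behind the crank by about 1 s, always turns somewhat slower, and coasts on when the crank stops.
- mark (a point): Outer end of the red radial stripe (75 x 22 mm) on the deck, 158 mm from the axis, at the deck's top; it turns with the carousel.
- pointer (a point): Tip of the fixed yellow pointer over the deck's rim, 158 mm from the axis, 85 mm above the bench; pointer bar and post reach 95 mm above the bench.
- crank_grip (a point): Point on the axis of the crank's orange upright handle at the height to grip, 200 mm above the bench. Handle: cylinder 28 mm in diameter, from 164 to 224 mm above the bench, 65 mm from the carousel's axis, free to spin on its pin, so it can be gripped at one constant yaw and led round the circle, endlessly either way. Crank arm below it: 22 mm wide, top at 161 mm; crank mass 0.2 kg.
- drag_shoe: Small loose green felt shoe, 26 x 38 x 22 mm, lying in a blue cage over the deck's rim, 143 mm from the axis, 120 degrees clockwise from the pointer (cage top 110 mm above the bench). It rubs on the deck by its own weight with a dry drag of nominally 0.015 N m; wear makes this anything from 0.4 to 2 times that. It is not to be touched. Origin under its centre.
- oil_bottle: Loose oil bottle, 52 mm in diameter, 110 mm tall, bystander; origin under its centre.
- screwdriver: Loose red-handled screwdriver, 190 mm long, lying, bystander; origin under its middle.
- bell: Loose brass trumpet bell standing on its 122 mm wide rim, 160 mm tall, bystander; origin under its centre.

How it is judged:
By the outcome, as a careful person would: the job done as asked, in the order asked, and still so for the second after the job is handed in, with the robot touching nothing.
It also fails if it takes over 64 s, if anything falls off the work surface, if the arm or the gripper's body presses on something with over 40 N, if the wrist force passes 120 N, or if a joint passes its speed limit or range.

## Working session

There is one attempt and no reset: what is moved stays moved. The work goes in short steps, Python scripts to look and compute and a tool call to move; the robot and the scene stay as the last step left them, time stands still between calls to the robot, and variables do not carry over. Pictures are saved under pics/ and viewed, at most 10 in all, crops included, and the job is handed in when it is done.

Besides the shell and the picture viewer there is one more tool, called after "Emit:" as name(argument=value, ...), one argument or row to a line, values as JSON. apply_moves: Moves the arm, as the interface text tells. Its arguments: {"type":"object","properties":{"increments":{"type":"array","items":{"type":"object","properties":{"tx":{"type":"number"},"ty":{"type":"number"},"tz":{"type":"number"},"roll":{"type":"number"}}}},"fingers":{"type":"number"}},"required":["increments"]}

```bash
mkdir -p pics; cat > h.py <<'E'
import numpy as np, cv2
from station import robot
def grab(n):
    im,d=robot.get_image(n); return im,d
def world(n,d):
    c=robot.camera_info(n); E=np.array(c["extrinsics"])
    v,u=np.mgrid[:480,:640]
    K=np.array([[c["fx"],0,c["cx"]],[0,c["fy"],c["cy"]],[0,0,1]])
    x=(u-c["cx"])/c["fx"]*d; y=-(v-c["cy"])/c["fy"]*d
    P=np.stack([x,y,-d],-1)
    return (P-E[:3,3])@E[:3,:3]
E
python3 - <<'E'
from h import *
print(robot.camera_info("top")); print(robot.get_state(), robot.pinch_z)
for n in ("top","side"):
    im,d=grab(n); cv2.imwrite(f"pics/{n}0.png",im[...,::-1]); np.savez(f"{n}0.npz",im=im,d=d)
E
```

```text
{'fx': 503.8945118027836, 'fy': 503.8945118027836, 'cx': 329.07416456183364, 'cy': 231.388636379911, 'extrinsics': array([[-2.03695651e-02, -9.99705066e-01, -1.32235127e-02,
         3.11720157e+01],
       [ 9.84078362e-01, -2.23834203e-02,  1.76320048e-01,
        -5.54512819e+02],
       [-1.76564033e-01, -9.42141004e-03,  9.84244065e-01,
        -1.19501866e+03],
       [ 0.00000000e+00,  0.00000000e+00,  0.00000000e+00,
         1.00000000e+00]])}
{'time': 0.0, 'joint_pos': array([ 1.13233922e+00,  3.08980609e-01,  1.63519968e+00,  2.82287196e-05,
        1.19970285e+00, -6.96832576e-02]), 'qvel': array([-1.27938824e-04, -3.68900711e-04, -3.22723941e-05,  1.08477308e-05,
        8.30345561e-04,  3.44238255e-04]), 'joint_efforts': array([ 6.61482445e-04, -4.15244901e+01, -2.76670915e+01, -8.37837661e-05,
        9.96200717e-03, -3.43268933e-07]), 'tcp_pos': array([224.91615328, 582.15560973, 194.85611318]), 'eef_rot': array([-3.00576954e-04,  1.83348813e-01,  9.83047253e-01, -1.10517140e-03]), 'contact_force': array([-0.56693988,  1.04131018,  0.06329127]), 'torque': array([ 0.02645843, -0.01637893, -0.00618347]), 'grip_force': 0.0, 'width': 85.3619794171094} 18.700000000000003
```

View pics/top0.png

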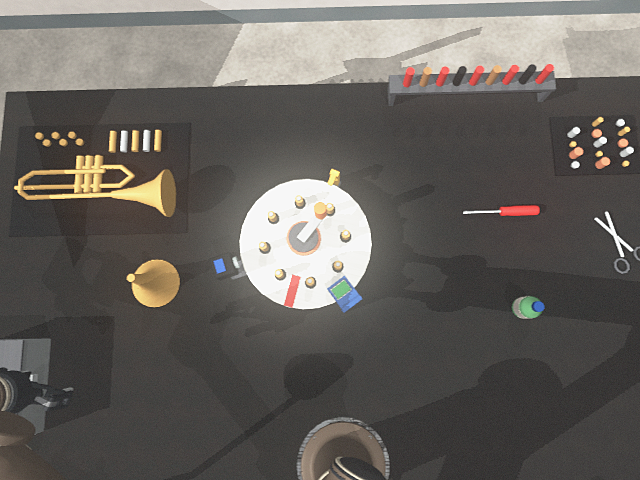

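View pics/side0.png

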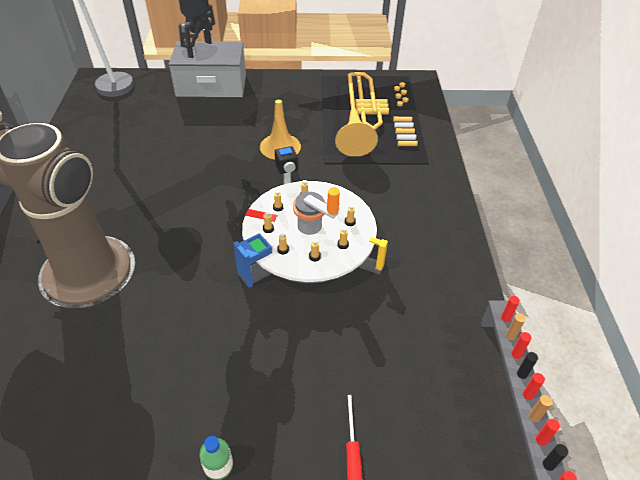

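The top view has +x up and +y left. It shows the deck around (305,243), the orange handle (320,210), the yellow pointer (334,178), the red mark (292,291), the shoe cage (344,292), the scan head (221,266), the bell (155,282) and the parked gripper (65,390).

```bash
python3 - <<'E'
from h import *
for n in("top","side"):
    z=np.load(n+"0.npz"); im=z["im"].astype(int); d=z["d"]; P=world(n,d)
    hsv=cv2.cvtColor(z["im"],cv2.COLOR_RGB2HSV).astype(int); H,S,V=hsv[...,0],hsv[...,1],hsv[...,2]
    Z=P[...,2]
    m=(S<40)&(V>150)&(abs(Z-72)<8)&(d>0)
    q=P[m]; c=cv2.minEnclosingCircle(q[:,:2].astype(np.float32)); 
    near=np.hypot(P[...,0]-c[0][0],P[...,1]-c[0][1])<175
    # robust: boundary circle fit from hull
    h=cv2.convexHull(q[:,:2].astype(np.float32))[:,0]
    A=np.c_[2*h,np.ones(len(h))]; s=np.linalg.lstsq(A,(h**2).sum(1),rcond=None)[0]
    print(n,"deck",c,s[:2],np.sqrt(s[2]+s[0]**2+s[1]**2),np.median(q[:,2]))
    for nm,mm in dict(handle=(H>5)&(H<20)&(S>180)&near&(Z>150),handletop=(H>5)&(H<20)&(S>180)&near&(Z>219),
       pointer=(H>20)&(H<32)&(S>180)&(Z>75)&(Z<110)&near,red=((H<5)|(H>175))&(S>150)&near&(abs(Z-72)<10)).items():
        q=P[mm]; 
        if len(q):
            a=q[:,:2]-s[:2]; r=np.hypot(*a.T)
            print(nm,len(q),q.mean(0).round(1),q.max(0).round(1),"mid",((q.max(0)+q.min(0))/2).round(1),"r",r.min().round(),r.max().round(),r.mean().round(1),"ang",np.arctan2(*a.mean(0)[::-1]).round(3))
    mb=(Z>105)&(Z<200)&(d>0)&(np.hypot(P[...,0]-c[0][0],P[...,1]-c[0][1])>175)&(np.hypot(P[...,0]-c[0][0],P[...,1]-c[0][1])<230)
    q=P[mb]; print("tall near",len(q),q.mean(0) if len(q) else 0)
E
```

```text
top deck ((586.0918579101562, 76.21047973632812), 738.9149780273438) [1065.69204297  433.79578229] 839.8324288333826 70.75001965034596
tall near 435 [468.82559591 246.71107611 135.87936653]
side deck ((930.9763793945312, 502.9523010253906), 1096.2086181640625) [825.5900013  525.54457597] 997.898004699419 72.97094115446188
tall near 0 0
```

```bash
cat > meas.py <<'E'
from h import *
def meas(n,im,d,c0=None):
    P=world(n,d); hsv=cv2.cvtColor(im,cv2.COLOR_RGB2HSV).astype(int); H,S,V=hsv[...,0],hsv[...,1],hsv[...,2]; Z=P[...,2]
    m=((S<60)&(V>130)&(abs(Z-72)<8)&(d>0)).astype(np.uint8)
    k,l,st,_=cv2.connectedComponentsWithStats(m); b=1+np.argmax(st[1:,4]); q=P[l==b]
    h=cv2.convexHull(q[:,:2].astype(np.float32))[:,0]
    for _ in range(4):
        s=np.linalg.lstsq(np.c_[2*h,np.ones(len(h))],(h**2).sum(1),rcond=None)[0]; R=np.sqrt(s[2]+s[0]**2+s[1]**2)
        e=abs(np.hypot(*(h-s[:2]).T)-R); h=h[e<=max(3,np.median(e)*2)]
    print(n,"deck",s[:2],R,len(h),np.median(q[:,2]))
    c=s[:2] if c0 is None else np.array(c0)
    rr=np.hypot(P[...,0]-c[0],P[...,1]-c[1]); near=(rr<180)&(d>0)
    for nm,mm in dict(handle=(H>5)&(H<20)&(S>180)&near&(Z>160),handletop=(H>5)&(H<20)&(S>180)&near&(Z>219),
       pointer=(H>20)&(H<32)&(S>160)&(Z>75)&(Z<105)&near&(rr>150),red=((H<5)|(H>175))&(S>150)&near&(abs(Z-72)<10)).items():
        q=P[mm]
        if len(q):
            a=q[:,:2]-c; r=np.hypot(*a.T); g=a.mean(0)
            print(nm,len(q),q.mean(0).round(1),q.max(0).round(1),"mid",((q.max(0)+q.min(0))/2).round(1),"r",r.min().round(),r.max().round(),"ang",np.arctan2(g[1],g[0]).round(3))
    q=P[(d>0)&(Z>110)&(Z<150)&(rr>165)&(rr<230)]
    if len(q): g=q[:,:2].mean(0)-c; print("head?",len(q),q.mean(0).round(1),q.max(0).round(1),np.hypot(*g).round(1),np.arctan2(g[1],g[0]).round(3))
if __name__=="__main__":
    for n in("top","side"):
        z=np.load(n+"0.npz"); meas(n,z["im"],z["d"])
E
python3 meas.py
```

```text
top deck [525.90996843  76.86113242] 159.09147656642247 63 70.74662929077576
head? 595 [459.9 240.  136.1] [497.1 290.7 147.9] 176.0 1.955
side deck [529.92070822  77.13138077] 159.84871875281968 46 72.94591220911096
handle 215 [578.2  26.  197.1] [590.8  36.6 226.6] mid [578.7  28.4 196.5] r 55.0 80.0 ang -0.814
handletop 25 [579.2  26.  222.5] [590.8  35.4 226.6] mid [579.2  28.5 222.9] r 56.0 78.0 ang -0.805
pointer 75 [681.4   7.6  94.2] [696.4  18.1  99.5] mid [680.4   5.6  88.2] r 151.0 180.0 ang -0.431
red 137 [405.8 111.8  75.1] [449.1 131.8  79.8] mid [412.7 112.1  75. ] r 85.0 159.0 ang 2.869
head? 492 [459.  215.9 132.6] [500.9 294.3 148.1] 155.9 2.044
```

```bash
sed -i 's/S>180/S>120/g; s/S>160/S>110/; s/S>150/S>110/; s/(H>5)&(H<20)/(H>5)\&(H<22)/g' meas.py; python3 meas.py; python3 - <<'E'
from h import *
z=np.load("top0.npz");hsv=cv2.cvtColor(z["im"],cv2.COLOR_RGB2HSV);P=world("top",z["d"])
for u,v in((320,208),(334,176),(332,184),(292,285),(290,303),(344,288)): print(hsv[v,u],P[v,u].round(1))
E
```

```text
top deck [525.90996843  76.86113242] 159.09147656642247 63 70.74662929077576
handle 10 [573.5  39.8 205.8] [589.4  47.8 222.9] mid [576.8  36.4 200.6] r 51.0 76.0 ang -0.662
handletop 3 [580.4  28.7 222. ] [588.9  35.8 222.9] mid [579.8  30.4 221.8] r 68.0 76.0 ang -0.724
pointer 17 [676.7   7.9  92.5] [691.7  18.9  97.9] mid [677.6   7.8  87.6] r 152.0 178.0 ang -0.429
red 253 [409.5 110.6  73.1] [447.2 129.1  78.2] mid [410.5 110.9  73. ] r 84.0 158.0 ang 2.859
head? 595 [459.9 240.  136.1] [497.1 290.7 147.9] 176.0 1.955
side deck [529.92070822  77.13138077] 159.84871875281968 46 72.94591220911096
handle 229 [578.2  26.3 196.6] [590.9  38.  226.6] mid [578.5  29.1 194.4] r 53.0 80.0 ang -0.811
handletop 28 [580.3  26.4 222.7] [590.9  35.4 226.6] mid [579.2  28.5 222.9] r 56.0 79.0 ang -0.789
pointer 80 [681.4   7.8  94.3] [696.4  18.1  99.5] mid [680.4   5.6  88.2] r 151.0 180.0 ang -0.429
red 146 [406.6 112.   75.1] [451.3 131.8  79.8] mid [413.8 111.5  75. ] r 85.0 159.0 ang 2.866
head? 492 [459.  215.9 132.6] [500.9 294.3 148.1] 155.9 2.044
[ 21  97 247] [576.   36.  219.1]
[ 29 100 249] [683.8   4.   92.4]
[ 22 113 244] [664.4   9.3  90.3]
[  2 110 248] [423.  109.6  76.2]
[  2 130 238] [380.9 114.8  73.9]
[ 64  90 195] [412.5 -13.4  88.9]
```

```bash
python3 - <<'E'
from h import *
for n,a in(("side",(529.9,77.1)),("top",(525.9,76.9))):
    z=np.load(n+"0.npz"); c=robot.camera_info(n);E=np.array(c["extrinsics"]);R=E[:3,:3];C=-R.T@E[:3,3]
    hsv=cv2.cvtColor(z["im"],cv2.COLOR_RGB2HSV).astype(int);H,S=hsv[...,0],hsv[...,1];P=world(n,z["d"])
    m=((H>3)&(H<23)&(S>80)&(P[...,2]>168)&(np.hypot(P[...,0]-577,P[...,1]-31)<35))
    v,u=np.nonzero(m); print(n,C.round(),m.sum(),u.min(),u.max(),v.min(),v.max(), P[m].mean(0))
    if n=="top": # top face only: 
        m&=P[...,2]>216; v,u=np.nonzero(m); print("topface",m.sum(),P[m][:,:2].mean(0),P[m].min(0),P[m].max(0))
    for zz in (194,224):
        uu=(u.min()+u.max())/2; vv=v.mean()
        r=R.T@np.array([(uu-c["cx"])/c["fx"],-(vv-c["cy"])/c["fy"],-1]); 
        t=(zz-C[2])/r[2]; p=C+t*r; dd=r[:2]/np.hypot(*r[:2]); w=p[:2]-a
        b=w@dd; q=w@w-65**2; D=b*b-q
        for s in(-1,1):
            if D>0:
                k=-b+s*D**.5; print(zz,p[:2].round(1),(p[:2]+k*dd).round(1))
E
```

```text
side [ 517. -815. 1023.] 228 327 339 192 213 [578.33565122  26.36243683 198.28003425]
194 [579.2  30.9] [579.5  35.1]
194 [579.2  30.9] [585.1 111.4]
224 [5.77e+02 3.00e-01] [579.5  35.1]
224 [5.77e+02 3.00e-01] [585.1 111.4]
top [ 335.    7. 1274.] 160 314 326 202 218 [572.7401369   35.38624131 214.22618552]
topface 114 [575.83564219  35.23520288] [562.49254214  23.05521787 216.36460992] [589.38966193  48.75807311 227.29100276]
194 [582.3  36.7] [486.3  25.3]
194 [582.3  36.7] [576.4  36. ]
224 [575.5  35.9] [486.3  25.3]
224 [575.5  35.9] [576.4  36. ]
```

Emit:
apply_moves(
  increments=[
    {"tz":-0.8},
    {"tz":-0.8},
    {"tx":-0.73,"ty":-0.532},
    {"tx":-0.73,"ty":-0.532},
    {"tx":-0.73,"ty":-0.532},
    {"tx":-0.73,"ty":-0.532},
    {"tx":-0.73,"ty":-0.532},
    {"tx":-0.73,"ty":-0.532},
    {"tx":-0.73,"ty":-0.532},
    {"tx":-0.73,"ty":-0.532},
    {"tx":-0.73,"ty":-0.532},
    {"tx":-0.73,"ty":-0.532},
  ],
  fingers=85,
)

```text
invalid input
```

Emit:
apply_moves(
  increments=[
    {"tx":-0.73,"ty":-0.532},
    {"tx":-0.73,"ty":-0.532},
    {"tx":-0.73,"ty":-0.532},
    {"tx":-0.73,"ty":-0.532},
    {"tx":-0.73,"ty":-0.532},
    {"tx":-0.73,"ty":-0.532},
    {"tx":-0.73,"ty":-0.532},
    {"tx":-0.73,"ty":-0.532},
    {"roll":0.95},
    {"roll":0.95},
    {"roll":0.95},
    {"roll":0.95},
  ],
)

```text
invalid input
```

```bash
cat >> h.py <<'E'
from scipy.spatial.transform import Rotation
def axes():
    s=robot.get_state(); w,x,y,z=s["eef_rot"]; return s,Rotation.from_quat([x,y,z,w]).as_matrix()
E
python3 - <<'E'
from h import *
s,R=axes(); print(s["time"],s["tcp_pos"],s["joint_pos"],s["contact_force"]); print(R.round(3))
print(R.T@(np.array([577.5,35.3,181])-s["tcp_pos"])/40)
E
```

```text
0.1 [224.96667116 582.20788855 194.94922153] [ 1.13231059e+00  3.08929211e-01  1.63507139e+00  1.08219587e-05
  1.19973927e+00 -6.96800643e-02] [ 0.01760317 -0.17578815  0.74194477]
[[-0.933  0.361 -0.001]
 [ 0.361  0.933 -0.002]
 [ 0.    -0.002 -1.   ]]
[-13.14983708  -9.57528588   0.3671369 ]
```

Emit:
apply_moves(
  increments=[
    {"tx":0,"ty":0,"tz":-0.8,"roll":0},
    {"tx":0,"ty":0,"tz":-0.8,"roll":0},
    {"tx":-0.73,"ty":-0.53,"tz":0,"roll":0},
    {"tx":-0.73,"ty":-0.53,"tz":0,"roll":0},
    {"tx":-0.73,"ty":-0.53,"tz":0,"roll":0},
    {"tx":-0.73,"ty":-0.53,"tz":0,"roll":0},
    {"tx":-0.73,"ty":-0.53,"tz":0,"roll":0},
    {"tx":-0.73,"ty":-0.53,"tz":0,"roll":0},
    {"tx":-0.73,"ty":-0.53,"tz":0,"roll":0},
    {"tx":-0.73,"ty":-0.53,"tz":0,"roll":0},
    {"tx":-0.73,"ty":-0.53,"tz":0,"roll":0},
    {"tx":-0.73,"ty":-0.53,"tz":0,"roll":0},
  ],
  fingers=85,
)

```text
time: 1.1
tcp_pos: [421.5, 278.2, 259.7]
eef_rot: [-0.0, 0.183, 0.983, -0.0]
contact_force: [0.1, 0.3, 0.5]
width: 85.2
grip_force: 0.0
```

Emit:
apply_moves(
  increments=[
    {"tx":-0.73,"ty":-0.53,"tz":0,"roll":0},
    {"tx":-0.73,"ty":-0.53,"tz":0,"roll":0},
    {"tx":-0.73,"ty":-0.53,"tz":0,"roll":0},
    {"tx":-0.73,"ty":-0.53,"tz":0,"roll":0},
    {"tx":-0.73,"ty":-0.53,"tz":0,"roll":0},
    {"tx":-0.73,"ty":-0.53,"tz":0,"roll":0},
    {"tx":-0.73,"ty":-0.53,"tz":0,"roll":0},
    {"tx":-0.73,"ty":-0.53,"tz":0,"roll":0},
    {"tx":0,"ty":0,"tz":0,"roll":0.95},
    {"tx":0,"ty":0,"tz":0,"roll":0.95},
    {"tx":0,"ty":0,"tz":0,"roll":0.95},
    {"tx":0,"ty":0,"tz":0,"roll":0.95},
  ],
  fingers=85,
)

```text
time: 2.1
tcp_pos: [577.6, 37.0, 259.2]
eef_rot: [-0.001, 0.345, 0.938, -0.0]
contact_force: [0.1, -0.1, -0.1]
width: 85.1
grip_force: 0.0
```

```bash
python3 - <<'E'
from h import *
s,R=axes(); print(s["time"],s["tcp_pos"],s["joint_pos"],s["contact_force"]); print(R.round(3))
print(R.T@(np.array([577.5,35.3,181])-s["tcp_pos"])/40)
E
```

```text
2.1 [577.64793471  37.0277462  259.18985118] [-1.12539680e-02  1.68614051e-01  1.67634434e+00  7.68662763e-05
  1.29829834e+00 -8.76580479e-01] [ 0.12186298 -0.06208715 -0.1241947 ]
[[-0.761  0.648 -0.002]
 [ 0.648  0.761  0.   ]
 [ 0.001 -0.001 -1.   ]]
[-0.02778408 -0.03331114  1.95474571]
```

Emit:
apply_moves(
  increments=[
    {"tx":-0.03,"ty":-0.03,"tz":0.5,"roll":0},
    {"tx":0,"ty":0,"tz":0.5,"roll":0},
    {"tx":0,"ty":0,"tz":0.5,"roll":0},
    {"tx":0,"ty":0,"tz":0.45,"roll":0},
    {"tx":0,"ty":0,"tz":0,"roll":0},
  ],
  fingers=85,
)

```text
time: 2.52
tcp_pos: [574.1, 35.9, 177.0]
eef_rot: [-0.005, 0.343, 0.939, -0.002]
contact_force: [-1.1, 0.3, -1.2]
width: 84.8
grip_force: 0.0
```

Emit:
apply_moves(
  increments=[
    {"tx":0,"ty":0,"tz":0,"roll":0},
    {"tx":0,"ty":0,"tz":0,"roll":0},
    {"tx":0,"ty":0,"tz":0,"roll":0},
    {"tx":0,"ty":0,"tz":0,"roll":0},
    {"tx":0,"ty":0,"tz":0,"roll":0},
    {"tx":0,"ty":0,"tz":0,"roll":0},
    {"tx":0,"ty":0,"tz":0,"roll":0},
    {"tx":0,"ty":0,"tz":0,"roll":0},
    {"tx":0,"ty":0,"tz":0,"roll":0},
    {"tx":0,"ty":0,"tz":0,"roll":0},
  ],
  fingers=10,
)

```text
time: 3.35
tcp_pos: [579.4, 36.0, 183.8]
eef_rot: [0.001, 0.343, 0.939, 0.001]
contact_force: [0.1, 0.4, 5.7]
width: 24.2
grip_force: 58.8
```

```bash
python3 - <<'E'
from h import *
s,R=axes(); print(s["time"],s["tcp_pos"],s["contact_force"],s["width"],s["grip_force"])
for n in ("top","side"):
    im,d=grab(n); np.savez(f"{n}1.npz",im=im,d=d); cv2.imwrite(f"pics/{n}1.png",im[...,::-1])
a=cv2.imread("pics/top1.png")[130:370,150:470]; b=cv2.imread("pics/side1.png")[110:350,170:490]
cv2.imwrite("pics/c1.png",np.hstack([cv2.resize(a,(400,300)),cv2.resize(b,(400,300))]))
E
```

```text
3.35 [579.41475016  35.96865621 183.83721094] [0.13545999 0.37728145 5.66896674] 24.175448535062863 58.7665057182312
```

View pics/c1.png

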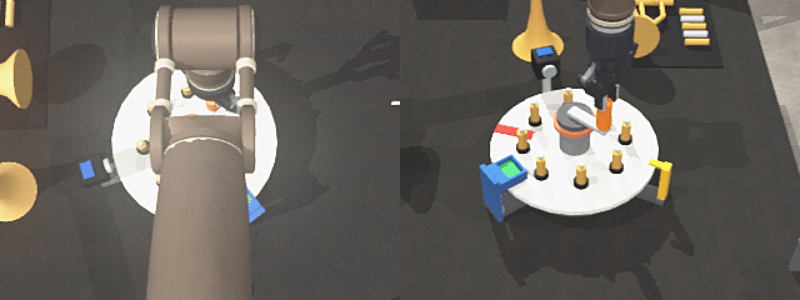

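The left half (top view) shows the arm hiding most of the deck. The right half (side view) shows the fingers at the handle near (600,105) and the mark at (512,130). The 24 mm opening is smaller than the 28 mm handle, so I'll zoom in on the grasp.

```bash
python3 - <<'E'
from h import *
b=cv2.imread("pics/side1.png")[150:250,270:400]; cv2.imwrite("pics/c2.png",cv2.resize(b,(780,600),interpolation=cv2.INTER_CUBIC))
z=np.load("side1.npz");P=world("side",z["d"]);hsv=cv2.cvtColor(z["im"],cv2.COLOR_RGB2HSV).astype(int)
m=(hsv[...,0]>3)&(hsv[...,0]<23)&(hsv[...,1]>80)&(P[...,2]>168)&(np.hypot(P[...,0]-577,P[...,1]-31)<40)
v,u=np.nonzero(m);print(u.min(),u.max(),v.min(),v.max(),P[m].mean(0),P[m].min(0),P[m].max(0))
E
```

```text
327 363 49 213 [585.2249983   26.72881544 240.27620487] [565.98603333  14.08597066 168.57173014] [616.27717637  44.5558627  555.87122777]
```

View pics/c2.png

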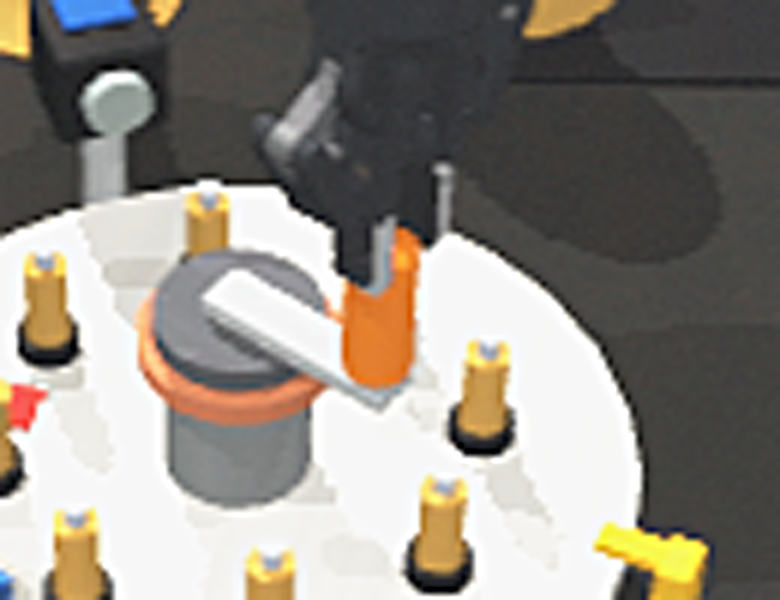

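The handle sits between the pads, so the grasp is good. Next is a planner that prints rows for a given crank speed list, a tracker for the mark, and a model fit.

```bash
cat > plan.py <<'E'
# usage: plan.py speeds...  (one per row): prints rows; appends to hist.json only on `commit`
import sys,json,os,numpy as np
R0=65.; TX=np.array([-.761,.648]); TY=np.array([.648,.761])
def load(): return json.load(open("hist.json")) if os.path.exists("hist.json") else dict(th=-0.672,rows=[],off=[0,0],meas=[])
def plan(sp):
    h=load(); th=h["th"]; off=np.array(h["off"],float); rows=[]
    tgt=th
    for s in sp:
        p0=R0*np.array([np.cos(tgt),np.sin(tgt)])+off; tgt+=s/12
        d=R0*np.array([np.cos(tgt),np.sin(tgt)])-p0
        a=np.round([d@TX/40,d@TY/40],2); rows.append(a)
        real=p0+40*(a[0]*TX+a[1]*TY); off=real-R0*np.array([np.cos(tgt),np.sin(tgt)])
    json.dump(dict(th=tgt,off=list(off),sp=list(sp)),open("pend.json","w"))
    print("theta",tgt); print("["+", ".join('{"tx": %g, "ty": %g, "tz": 0, "roll": 0}'%tuple(a+0.) for a in rows)+"]")
def commit(tend):
    h=load(); p=json.load(open("pend.json")); n=len(p["sp"])
    h["rows"]+=[[tend-(n-i)/12,s] for i,s in enumerate(p["sp"])]; h["th"]=p["th"]; h["off"]=p["off"]; json.dump(h,open("hist.json","w")); os.remove("pend.json")
if __name__=="__main__": plan([float(x) for x in sys.argv[1:]])
E
cat > track.py <<'E'
from h import *
import plan,json,os
from scipy.optimize import least_squares
AX=np.array([529.9,77.1]); PT=-0.430; B=.002;K=.04
def mark(im,n="side",ax=AX):
    c=robot.camera_info(n);E=np.array(c["extrinsics"]);R=E[:3,:3];C=-R.T@E[:3,3]
    v,u=np.mgrid[:480,:640]; r=np.stack([(u-c["cx"])/c["fx"],-(v-c["cy"])/c["fy"],-np.ones(u.shape)],-1)@R
    P=C+r*((72-C[2])/r[...,2])[...,None]; g=P[...,:2]-ax; rr=np.hypot(g[...,0],g[...,1])
    H,S,V=cv2.split(cv2.cvtColor(im,cv2.COLOR_RGB2HSV).astype(int).astype(np.int32))
    m=((H<5)|(H>174))&(S>130)&(rr>80)&(rr<162)
    a=g[m]; 
    if len(a)<15: return None,len(a)
    m0=np.median(a,axis=0); a=a[np.hypot(*(a-m0).T)<55]; u0=(a/np.hypot(*a.T)[:,None]).mean(0)
    return np.arctan2(u0[1],u0[0])-PT,len(a)
def sim(I,Tf,rows,t0,ts,phi0,lag=.08,dt=.004,w=0.,full=False):
    ts=np.asarray(ts);out=[];phi=phi0;wc=0.;t=t0;W=[]
    rt=np.array([r[0] for r in rows]);rs=np.array([r[1] for r in rows]);j=0
    while j<len(ts):
        i=np.searchsorted(rt,t+1e-6)-1
        c=rs[i] if i>=0 and t<rt[i]+1/12 else 0.
        wc+=(c-wc)*dt/lag
        T=K*(wc-w)-B*w
        if abs(w)<1e-3 and abs(T)<Tf: w=0.
        else:
            s=np.sign(w) if abs(w)>=1e-3 else np.sign(T)
            w2=w+(T-s*Tf)/I*dt; w=0. if w*w2<0 else w2
        phi+=w*dt; t+=dt
        while j<len(ts) and t>=ts[j]: out.append(phi);W.append(w);j+=1
    return (np.array(out),np.array(W)) if full else np.array(out)
def fit(h):
    M=np.array(h["meas"]);ts=M[:,0];ph=M[:,1];t0=min(ts[0],h["rows"][0][0])-.02
    f=lambda p:np.r_[(sim(p[0]*.039,p[1]*.01,h["rows"],t0,ts,p[2])-ph)/.01,(p[0]-1)/.3,(p[1]-1.8)/.8]
    s=least_squares(f,[1,1.8,ph[0]],bounds=([.65,.7,ph[0]-.05],[1.45,3.5,ph[0]+.05]),diff_step=.02)
    return s.x,t0,f(s.x)[:-2]*.01
if __name__=="__main__":
    s=robot.get_state(); 
    if os.path.exists("pend.json"): plan.commit(s["time"])
    h=plan.load(); im,d=grab("side"); a,n=mark(im)
    print("t",s["time"],"F",np.round(s["contact_force"],1),"tcp",np.round(s["tcp_pos"],1),"grip",s["grip_force"],"raw",a,"n",n)
    if a is not None:
        if not h["meas"]: ph=a
        else:
            pr=h["meas"][-1][1]
            if len(h["meas"])>=1 and h["rows"]:
                x,t0,_=fit(h) if len(h["meas"])>2 else ([1,1.8,h["meas"][0][1]],h["meas"][0][0],0)
                pr=sim(x[0]*.039,x[1]*.01,h["rows"],t0,[s["time"]],x[2])[0]
            ph=a+2*np.pi*round((pr-a)/(2*np.pi)); print("pred",pr,"meas",ph)
        h["meas"].append([s["time"],ph]); json.dump(h,open("hist.json","w"))
    if len(h["meas"])>2:
        x,t0,e=fit(h); p,w=sim(x[0]*.039,x[1]*.01,h["rows"],t0,[m[0] for m in h["meas"]],x[2],full=True)
        print("fit",np.round(x,3),"res",np.round(e[-8:],3),"phi",p[-1].round(3),"w",w[-6:].round(3))
        print("crank speed wanted for 1.57:",1.57+(.00314+x[1]*.01-0)/K)
E
python3 track.py; python3 plan.py .15 .3 .45 .6 .75 .9 1.05 1.2 1.35 1.5 1.5 1.5
```

```text
t 3.45 F [-0.6 -0.1  6.7] tcp [579.4  35.9 183.9] grip 58.76734793186188 raw 3.277345537269712 n 145
theta 0.26549999999999996
[{"tx": 0, "ty": 0.02, "tz": 0, "roll": 0}, {"tx": 0, "ty": 0.04, "tz": 0, "roll": 0}, {"tx": 0.01, "ty": 0.06, "tz": 0, "roll": 0}, {"tx": 0.01, "ty": 0.08, "tz": 0, "roll": 0}, {"tx": 0.02, "ty": 0.1, "tz": 0, "roll": 0}, {"tx": 0.03, "ty": 0.12, "tz": 0, "roll": 0}, {"tx": 0.05, "ty": 0.13, "tz": 0, "roll": 0}, {"tx": 0.07, "ty": 0.15, "tz": 0, "roll": 0}, {"tx": 0.09, "ty": 0.16, "tz": 0, "roll": 0}, {"tx": 0.12, "ty": 0.16, "tz": 0, "roll": 0}, {"tx": 0.15, "ty": 0.14, "tz": 0, "roll": 0}, {"tx": 0.16, "ty": 0.13, "tz": 0, "roll": 0}]
```

Emit:
apply_moves(
  increments=[
    {"tx":0,"ty":0.02,"tz":0,"roll":0},
    {"tx":0,"ty":0.04,"tz":0,"roll":0},
    {"tx":0.01,"ty":0.06,"tz":0,"roll":0},
    {"tx":0.01,"ty":0.08,"tz":0,"roll":0},
    {"tx":0.02,"ty":0.1,"tz":0,"roll":0},
    {"tx":0.03,"ty":0.12,"tz":0,"roll":0},
    {"tx":0.05,"ty":0.13,"tz":0,"roll":0},
    {"tx":0.07,"ty":0.15,"tz":0,"roll":0},
    {"tx":0.09,"ty":0.16,"tz":0,"roll":0},
    {"tx":0.12,"ty":0.16,"tz":0,"roll":0},
    {"tx":0.15,"ty":0.14,"tz":0,"roll":0},
    {"tx":0.16,"ty":0.13,"tz":0,"roll":0},
  ],
  fingers=10,
)

```text
time: 4.5
tcp_pos: [591.9, 93.8, 183.9]
eef_rot: [0.002, 0.343, 0.939, 0.001]
contact_force: [1.1, -0.2, 5.0]
width: 24.1
grip_force: 58.9
```

```bash
python3 track.py; python3 plan.py 1.6 1.8 2 2.1 2.1 2.1 2.1 2.1 2.1 2.1 2.1 2.1
```

```text
t 4.5 F [ 1.1 -0.2  5. ] tcp [591.9  93.8 183.9] grip 58.87048602104187 raw 3.4587964093518244 n 149
pred 3.3714010418749782 meas 3.4587964093518244
theta 2.2904999999999998
[{"tx": 0.18, "ty": 0.11, "tz": 0, "roll": 0}, {"tx": 0.23, "ty": 0.09, "tz": 0, "roll": 0}, {"tx": 0.26, "ty": 0.06, "tz": 0, "roll": 0}, {"tx": 0.29, "ty": 0.02, "tz": 0, "roll": 0}, {"tx": 0.28, "ty": -0.03, "tz": 0, "roll": 0}, {"tx": 0.27, "ty": -0.08, "tz": 0, "roll": 0}, {"tx": 0.25, "ty": -0.13, "tz": 0, "roll": 0}, {"tx": 0.23, "ty": -0.17, "tz": 0, "roll": 0}, {"tx": 0.2, "ty": -0.2, "tz": 0, "roll": 0}, {"tx": 0.15, "ty": -0.24, "tz": 0, "roll": 0}, {"tx": 0.12, "ty": -0.26, "tz": 0, "roll": 0}, {"tx": 0.06, "ty": -0.28, "tz": 0, "roll": 0}]
```

Emit:
apply_moves(
  increments=[
    {"tx":0.18,"ty":0.11,"tz":0,"roll":0},
    {"tx":0.23,"ty":0.09,"tz":0,"roll":0},
    {"tx":0.26,"ty":0.06,"tz":0,"roll":0},
    {"tx":0.29,"ty":0.02,"tz":0,"roll":0},
    {"tx":0.28,"ty":-0.03,"tz":0,"roll":0},
    {"tx":0.27,"ty":-0.08,"tz":0,"roll":0},
    {"tx":0.25,"ty":-0.13,"tz":0,"roll":0},
    {"tx":0.23,"ty":-0.17,"tz":0,"roll":0},
    {"tx":0.2,"ty":-0.2,"tz":0,"roll":0},
    {"tx":0.15,"ty":-0.24,"tz":0,"roll":0},
    {"tx":0.12,"ty":-0.26,"tz":0,"roll":0},
    {"tx":0.06,"ty":-0.28,"tz":0,"roll":0},
  ],
  fingers=10,
)

```text
time: 5.55
tcp_pos: [484.9, 125.3, 183.8]
eef_rot: [0.002, 0.343, 0.939, 0.001]
contact_force: [1.0, 0.2, 5.4]
width: 24.1
grip_force: 59.0
```

```bash
python3 track.py; python3 plan.py 2.1 2.1 2.1 2.1 2.1 2.1 2.1 2.1 2.1 2.1 2.1 2.1
```

```text
t 5.55 F [1.  0.2 5.4] tcp [484.9 125.3 183.8] grip 59.00737166404724 raw -1.916179082595814 n 198
pred 4.1270404650728825 meas 4.367006224583772
fit [1.068 0.7   3.289] res [ 0.012 -0.015  0.003] phi 4.37 w [0.    0.48  1.281]
crank speed wanted for 1.57: 1.823500000000002
theta 4.390499999999998
[{"tx": 0.02, "ty": -0.28, "tz": 0, "roll": 0}, {"tx": -0.03, "ty": -0.28, "tz": 0, "roll": 0}, {"tx": -0.08, "ty": -0.28, "tz": 0, "roll": 0}, {"tx": -0.13, "ty": -0.25, "tz": 0, "roll": 0}, {"tx": -0.17, "ty": -0.23, "tz": 0, "roll": 0}, {"tx": -0.21, "ty": -0.19, "tz": 0, "roll": 0}, {"tx": -0.24, "ty": -0.16, "tz": 0, "roll": 0}, {"tx": -0.26, "ty": -0.11, "tz": 0, "roll": 0}, {"tx": -0.28, "ty": -0.06, "tz": 0, "roll": 0}, {"tx": -0.28, "ty": -0.02, "tz": 0, "roll": 0}, {"tx": -0.28, "ty": 0.04, "tz": 0, "roll": 0}, {"tx": -0.27, "ty": 0.08, "tz": 0, "roll": 0}]
```

```bash
python3 plan.py 2 2 2 2 2 2 2 2 2 1.95 1.9 1.9
```

```text
theta 4.269666666666665
[{"tx": 0.02, "ty": -0.27, "tz": 0, "roll": 0}, {"tx": -0.03, "ty": -0.27, "tz": 0, "roll": 0}, {"tx": -0.07, "ty": -0.26, "tz": 0, "roll": 0}, {"tx": -0.11, "ty": -0.24, "tz": 0, "roll": 0}, {"tx": -0.16, "ty": -0.23, "tz": 0, "roll": 0}, {"tx": -0.19, "ty": -0.19, "tz": 0, "roll": 0}, {"tx": -0.22, "ty": -0.16, "tz": 0, "roll": 0}, {"tx": -0.24, "ty": -0.12, "tz": 0, "roll": 0}, {"tx": -0.26, "ty": -0.08, "tz": 0, "roll": 0}, {"tx": -0.26, "ty": -0.04, "tz": 0, "roll": 0}, {"tx": -0.25, "ty": 0.01, "tz": 0, "roll": 0}, {"tx": -0.26, "ty": 0.05, "tz": 0, "roll": 0}]
```

Emit:
apply_moves(
  increments=[
    {"tx":0.02,"ty":-0.27,"tz":0,"roll":0},
    {"tx":-0.03,"ty":-0.27,"tz":0,"roll":0},
    {"tx":-0.07,"ty":-0.26,"tz":0,"roll":0},
    {"tx":-0.11,"ty":-0.24,"tz":0,"roll":0},
    {"tx":-0.16,"ty":-0.23,"tz":0,"roll":0},
    {"tx":-0.19,"ty":-0.19,"tz":0,"roll":0},
    {"tx":-0.22,"ty":-0.16,"tz":0,"roll":0},
    {"tx":-0.24,"ty":-0.12,"tz":0,"roll":0},
    {"tx":-0.26,"ty":-0.08,"tz":0,"roll":0},
    {"tx":-0.26,"ty":-0.04,"tz":0,"roll":0},
    {"tx":-0.25,"ty":0.01,"tz":0,"roll":0},
    {"tx":-0.26,"ty":0.05,"tz":0,"roll":0},
  ],
  fingers=10,
)

```text
time: 6.6
tcp_pos: [501.7, 17.9, 183.8]
eef_rot: [0.002, 0.344, 0.939, 0.002]
contact_force: [1.0, 2.9, 7.4]
width: 23.7
grip_force: 59.3
```

```bash
python3 track.py; python3 plan.py 1.95 1.95 1.9 1.9 1.9 1.9 1.9 1.9 1.9 1.9 1.9 1.9
```

```text
t 6.6 F [1.  2.9 7.4] tcp [501.7  17.9 183.8] grip 59.29705560207367 raw -0.5114842873552408 n 241
pred 5.843499883259384 meas 5.771701019824345
fit [0.792 1.475 3.3  ] res [ 0.023 -0.024 -0.005  0.006] phi 5.778 w [0.    0.469 1.284 1.441]
crank speed wanted for 1.57: 2.0173181422459336
theta 6.177999999999996
[{"tx": -0.25, "ty": 0.08, "tz": 0, "roll": 0}, {"tx": -0.23, "ty": 0.13, "tz": 0, "roll": 0}, {"tx": -0.2, "ty": 0.16, "tz": 0, "roll": 0}, {"tx": -0.17, "ty": 0.19, "tz": 0, "roll": 0}, {"tx": -0.15, "ty": 0.21, "tz": 0, "roll": 0}, {"tx": -0.1, "ty": 0.24, "tz": 0, "roll": 0}, {"tx": -0.07, "ty": 0.25, "tz": 0, "roll": 0}, {"tx": -0.03, "ty": 0.25, "tz": 0, "roll": 0}, {"tx": 0.01, "ty": 0.26, "tz": 0, "roll": 0}, {"tx": 0.05, "ty": 0.25, "tz": 0, "roll": 0}, {"tx": 0.1, "ty": 0.24, "tz": 0, "roll": 0}, {"tx": 0.12, "ty": 0.22, "tz": 0, "roll": 0}]
```

```bash
python3 plan.py 2.1 2.2 2.2 2.2 2.2 2.15 2.15 2.15 2.15 2.15 2.15 2.15
```

```text
theta 6.432166666666663
[{"tx": -0.26, "ty": 0.09, "tz": 0, "roll": 0}, {"tx": -0.26, "ty": 0.15, "tz": 0, "roll": 0}, {"tx": -0.23, "ty": 0.2, "tz": 0, "roll": 0}, {"tx": -0.18, "ty": 0.23, "tz": 0, "roll": 0}, {"tx": -0.14, "ty": 0.26, "tz": 0, "roll": 0}, {"tx": -0.09, "ty": 0.28, "tz": 0, "roll": 0}, {"tx": -0.04, "ty": 0.29, "tz": 0, "roll": 0}, {"tx": 0.01, "ty": 0.29, "tz": 0, "roll": 0}, {"tx": 0.07, "ty": 0.28, "tz": 0, "roll": 0}, {"tx": 0.11, "ty": 0.27, "tz": 0, "roll": 0}, {"tx": 0.17, "ty": 0.24, "tz": 0, "roll": 0}, {"tx": 0.2, "ty": 0.21, "tz": 0, "roll": 0}]
```

Emit:
apply_moves(
  increments=[
    {"tx":-0.26,"ty":0.09,"tz":0,"roll":0},
    {"tx":-0.26,"ty":0.15,"tz":0,"roll":0},
    {"tx":-0.23,"ty":0.2,"tz":0,"roll":0},
    {"tx":-0.18,"ty":0.23,"tz":0,"roll":0},
    {"tx":-0.14,"ty":0.26,"tz":0,"roll":0},
    {"tx":-0.09,"ty":0.28,"tz":0,"roll":0},
    {"tx":-0.04,"ty":0.29,"tz":0,"roll":0},
    {"tx":0.01,"ty":0.29,"tz":0,"roll":0},
    {"tx":0.07,"ty":0.28,"tz":0,"roll":0},
    {"tx":0.11,"ty":0.27,"tz":0,"roll":0},
    {"tx":0.17,"ty":0.24,"tz":0,"roll":0},
    {"tx":0.2,"ty":0.21,"tz":0,"roll":0},
  ],
  fingers=10,
)

```text
time: 7.65
tcp_pos: [593.4, 86.6, 183.9]
eef_rot: [0.002, 0.343, 0.939, 0.001]
contact_force: [1.4, 0.4, 5.8]
width: 23.9
grip_force: 59.5
```

```bash
python3 track.py; python3 plan.py 2.15 2.15 2.15 2.15 2.15 2.15 2.15 2.15 2.15 2.15 2.15 2.15
```

```text
t 7.65 F [1.4 0.4 5.8] tcp [593.4  86.6 183.9] grip 59.49213624000549 raw 1.059346945021274 n 142
pred 7.342516707621662 meas 7.3425322522008605
fit [0.792 1.475 3.3  ] res [ 0.023 -0.024 -0.005  0.006 -0.   ] phi 7.343 w [0.    0.469 1.284 1.441 1.6  ]
crank speed wanted for 1.57: 2.017299066507387
theta 8.58216666666666
[{"tx": 0.23, "ty": 0.17, "tz": 0, "roll": 0}, {"tx": 0.26, "ty": 0.13, "tz": 0, "roll": 0}, {"tx": 0.29, "ty": 0.08, "tz": 0, "roll": 0}, {"tx": 0.28, "ty": 0.02, "tz": 0, "roll": 0}, {"tx": 0.29, "ty": -0.02, "tz": 0, "roll": 0}, {"tx": 0.29, "ty": -0.08, "tz": 0, "roll": 0}, {"tx": 0.26, "ty": -0.13, "tz": 0, "roll": 0}, {"tx": 0.23, "ty": -0.17, "tz": 0, "roll": 0}, {"tx": 0.2, "ty": -0.21, "tz": 0, "roll": 0}, {"tx": 0.16, "ty": -0.24, "tz": 0, "roll": 0}, {"tx": 0.12, "ty": -0.27, "tz": 0, "roll": 0}, {"tx": 0.07, "ty": -0.28, "tz": 0, "roll": 0}]
```

```bash
python3 plan.py 2.1 2.1 2.1 2.1 2.1 2.1 2.1 2.1 2.1 2.1 2.1 2.1
```

```text
theta 8.532166666666663
[{"tx": 0.23, "ty": 0.17, "tz": 0, "roll": 0}, {"tx": 0.25, "ty": 0.12, "tz": 0, "roll": 0}, {"tx": 0.28, "ty": 0.08, "tz": 0, "roll": 0}, {"tx": 0.28, "ty": 0.03, "tz": 0, "roll": 0}, {"tx": 0.28, "ty": -0.02, "tz": 0, "roll": 0}, {"tx": 0.28, "ty": -0.07, "tz": 0, "roll": 0}, {"tx": 0.26, "ty": -0.11, "tz": 0, "roll": 0}, {"tx": 0.23, "ty": -0.16, "tz": 0, "roll": 0}, {"tx": 0.21, "ty": -0.2, "tz": 0, "roll": 0}, {"tx": 0.16, "ty": -0.23, "tz": 0, "roll": 0}, {"tx": 0.13, "ty": -0.26, "tz": 0, "roll": 0}, {"tx": 0.07, "ty": -0.27, "tz": 0, "roll": 0}]
```

Emit:
apply_moves(
  increments=[
    {"tx":0.23,"ty":0.17,"tz":0,"roll":0},
    {"tx":0.25,"ty":0.12,"tz":0,"roll":0},
    {"tx":0.28,"ty":0.08,"tz":0,"roll":0},
    {"tx":0.28,"ty":0.03,"tz":0,"roll":0},
    {"tx":0.28,"ty":-0.02,"tz":0,"roll":0},
    {"tx":0.28,"ty":-0.07,"tz":0,"roll":0},
    {"tx":0.26,"ty":-0.11,"tz":0,"roll":0},
    {"tx":0.23,"ty":-0.16,"tz":0,"roll":0},
    {"tx":0.21,"ty":-0.2,"tz":0,"roll":0},
    {"tx":0.16,"ty":-0.23,"tz":0,"roll":0},
    {"tx":0.13,"ty":-0.26,"tz":0,"roll":0},
    {"tx":0.07,"ty":-0.27,"tz":0,"roll":0},
  ],
  fingers=10,
)

```text
time: 8.7
tcp_pos: [486.6, 126.8, 183.7]
eef_rot: [0.001, 0.343, 0.939, 0.001]
contact_force: [1.4, -0.3, 7.2]
width: 24.1
grip_force: 59.6
```

```bash
python3 track.py; python3 plan.py 2.1 2.1 2.1 2.1 2.1 2.1 2.1 2.1 2.1 2.1 2.1 2.1
```

```text
t 8.7 F [ 1.4 -0.3  7.2] tcp [486.6 126.8 183.7] grip 59.648045897483826 raw 2.664492287215464 n 145
pred 8.976179878470353 meas 8.94767759439505
fit [0.757 1.546 3.299] res [ 0.022 -0.025 -0.001  0.008 -0.009  0.005] phi 8.952 w [0.    0.472 1.291 1.433 1.589 1.588]
crank speed wanted for 1.57: 2.035016517703414
theta 10.632166666666672
[{"tx": 0.03, "ty": -0.28, "tz": 0, "roll": 0}, {"tx": -0.02, "ty": -0.29, "tz": 0, "roll": 0}, {"tx": -0.07, "ty": -0.27, "tz": 0, "roll": 0}, {"tx": -0.12, "ty": -0.26, "tz": 0, "roll": 0}, {"tx": -0.16, "ty": -0.24, "tz": 0, "roll": 0}, {"tx": -0.2, "ty": -0.2, "tz": 0, "roll": 0}, {"tx": -0.23, "ty": -0.16, "tz": 0, "roll": 0}, {"tx": -0.26, "ty": -0.13, "tz": 0, "roll": 0}, {"tx": -0.27, "ty": -0.07, "tz": 0, "roll": 0}, {"tx": -0.28, "ty": -0.03, "tz": 0, "roll": 0}, {"tx": -0.29, "ty": 0.02, "tz": 0, "roll": 0}, {"tx": -0.27, "ty": 0.07, "tz": 0, "roll": 0}]
```

Emit:
apply_moves(
  increments=[
    {"tx":0.03,"ty":-0.28,"tz":0,"roll":0},
    {"tx":-0.02,"ty":-0.29,"tz":0,"roll":0},
    {"tx":-0.07,"ty":-0.27,"tz":0,"roll":0},
    {"tx":-0.12,"ty":-0.26,"tz":0,"roll":0},
    {"tx":-0.16,"ty":-0.24,"tz":0,"roll":0},
    {"tx":-0.2,"ty":-0.2,"tz":0,"roll":0},
    {"tx":-0.23,"ty":-0.16,"tz":0,"roll":0},
    {"tx":-0.26,"ty":-0.13,"tz":0,"roll":0},
    {"tx":-0.27,"ty":-0.07,"tz":0,"roll":0},
    {"tx":-0.28,"ty":-0.03,"tz":0,"roll":0},
    {"tx":-0.29,"ty":0.02,"tz":0,"roll":0},
    {"tx":-0.27,"ty":0.07,"tz":0,"roll":0},
  ],
  fingers=10,
)

```text
time: 9.75
tcp_pos: [506.1, 16.0, 183.7]
eef_rot: [0.002, 0.344, 0.939, 0.002]
contact_force: [2.6, 4.8, 6.4]
width: 24.1
grip_force: 59.6
```

```bash
python3 track.py; python3 plan.py 2.12 2.12 2.12 2.12 2.12 2.12 2.12 2.12 2.12 2.12 2.12 2.12
```

```text
t 9.75 F [2.6 4.8 6.4] tcp [506.1  16.  183.7] grip 59.608749747276306 raw -1.9208861078724417 n 190
pred 10.573933466640346 meas 10.645484506486731
fit [0.818 1.437 3.303] res [ 0.026 -0.022 -0.011 -0.002 -0.004  0.032 -0.018] phi 10.627 w [0.464 1.276 1.443 1.604 1.609 1.609]
crank speed wanted for 1.57: 2.007774656033138
theta 12.752166666666662
[{"tx": -0.26, "ty": 0.12, "tz": 0, "roll": 0}, {"tx": -0.24, "ty": 0.17, "tz": 0, "roll": 0}, {"tx": -0.2, "ty": 0.2, "tz": 0, "roll": 0}, {"tx": -0.16, "ty": 0.23, "tz": 0, "roll": 0}, {"tx": -0.12, "ty": 0.26, "tz": 0, "roll": 0}, {"tx": -0.08, "ty": 0.28, "tz": 0, "roll": 0}, {"tx": -0.02, "ty": 0.29, "tz": 0, "roll": 0}, {"tx": 0.03, "ty": 0.28, "tz": 0, "roll": 0}, {"tx": 0.07, "ty": 0.28, "tz": 0, "roll": 0}, {"tx": 0.13, "ty": 0.26, "tz": 0, "roll": 0}, {"tx": 0.17, "ty": 0.23, "tz": 0, "roll": 0}, {"tx": 0.2, "ty": 0.2, "tz": 0, "roll": 0}]
```

```bash
python3 plan.py 2.1 2.1 2.08 2.08 2.08 2.08 2.08 2.08 2.08 2.08 2.08 2.08
```

```text
theta 12.715500000000011
[{"tx": -0.26, "ty": 0.12, "tz": 0, "roll": 0}, {"tx": -0.23, "ty": 0.16, "tz": 0, "roll": 0}, {"tx": -0.2, "ty": 0.2, "tz": 0, "roll": 0}, {"tx": -0.17, "ty": 0.23, "tz": 0, "roll": 0}, {"tx": -0.12, "ty": 0.25, "tz": 0, "roll": 0}, {"tx": -0.07, "ty": 0.28, "tz": 0, "roll": 0}, {"tx": -0.03, "ty": 0.28, "tz": 0, "roll": 0}, {"tx": 0.02, "ty": 0.28, "tz": 0, "roll": 0}, {"tx": 0.07, "ty": 0.27, "tz": 0, "roll": 0}, {"tx": 0.11, "ty": 0.26, "tz": 0, "roll": 0}, {"tx": 0.16, "ty": 0.23, "tz": 0, "roll": 0}, {"tx": 0.2, "ty": 0.2, "tz": 0, "roll": 0}]
```

Emit:
apply_moves(
  increments=[
    {"tx":-0.26,"ty":0.12,"tz":0,"roll":0},
    {"tx":-0.23,"ty":0.16,"tz":0,"roll":0},
    {"tx":-0.2,"ty":0.2,"tz":0,"roll":0},
    {"tx":-0.17,"ty":0.23,"tz":0,"roll":0},
    {"tx":-0.12,"ty":0.25,"tz":0,"roll":0},
    {"tx":-0.07,"ty":0.28,"tz":0,"roll":0},
    {"tx":-0.03,"ty":0.28,"tz":0,"roll":0},
    {"tx":0.02,"ty":0.28,"tz":0,"roll":0},
    {"tx":0.07,"ty":0.27,"tz":0,"roll":0},
    {"tx":0.11,"ty":0.26,"tz":0,"roll":0},
    {"tx":0.16,"ty":0.23,"tz":0,"roll":0},
    {"tx":0.2,"ty":0.2,"tz":0,"roll":0},
  ],
  fingers=10,
)

```text
time: 10.8
tcp_pos: [593.3, 86.5, 183.9]
eef_rot: [0.002, 0.343, 0.939, 0.001]
contact_force: [2.0, -0.8, 6.7]
width: 24.0
grip_force: 59.5
```

```bash
python3 track.py; python3 plan.py 2.09 2.09 2.09 2.09 2.09 2.09 2.09 2.09 2.09 2.09 2.09 2.09
```

```text
t 10.8 F [ 2.  -0.8  6.7] tcp [593.3  86.5 183.9] grip 59.52186942100525 raw -0.23320599010595117 n 235
pred 12.263281944416805 meas 12.333164624253222
fit [0.865 1.364 3.307] res [ 0.03  -0.018 -0.02  -0.013 -0.007  0.042  0.009 -0.024] phi 12.309 w [1.263 1.447 1.612 1.623 1.624 1.613]
crank speed wanted for 1.57: 1.9894769391357725
theta 14.805500000000007
[{"tx": 0.23, "ty": 0.17, "tz": 0, "roll": 0}, {"tx": 0.25, "ty": 0.12, "tz": 0, "roll": 0}, {"tx": 0.27, "ty": 0.08, "tz": 0, "roll": 0}, {"tx": 0.28, "ty": 0.03, "tz": 0, "roll": 0}, {"tx": 0.28, "ty": -0.02, "tz": 0, "roll": 0}, {"tx": 0.28, "ty": -0.07, "tz": 0, "roll": 0}, {"tx": 0.26, "ty": -0.11, "tz": 0, "roll": 0}, {"tx": 0.23, "ty": -0.16, "tz": 0, "roll": 0}, {"tx": 0.21, "ty": -0.19, "tz": 0, "roll": 0}, {"tx": 0.16, "ty": -0.23, "tz": 0, "roll": 0}, {"tx": 0.13, "ty": -0.25, "tz": 0, "roll": 0}, {"tx": 0.08, "ty": -0.28, "tz": 0, "roll": 0}]
```

```bash
python3 plan.py 2.05 2.05 2.05 2.05 2.05 2.05 2.05 2.05 2.05 2.05 2.05 2.05
```

```text
theta 14.765500000000001
[{"tx": 0.22, "ty": 0.17, "tz": 0, "roll": 0}, {"tx": 0.25, "ty": 0.12, "tz": 0, "roll": 0}, {"tx": 0.27, "ty": 0.08, "tz": 0, "roll": 0}, {"tx": 0.27, "ty": 0.03, "tz": 0, "roll": 0}, {"tx": 0.28, "ty": -0.01, "tz": 0, "roll": 0}, {"tx": 0.27, "ty": -0.07, "tz": 0, "roll": 0}, {"tx": 0.25, "ty": -0.1, "tz": 0, "roll": 0}, {"tx": 0.24, "ty": -0.15, "tz": 0, "roll": 0}, {"tx": 0.2, "ty": -0.19, "tz": 0, "roll": 0}, {"tx": 0.18, "ty": -0.21, "tz": 0, "roll": 0}, {"tx": 0.13, "ty": -0.25, "tz": 0, "roll": 0}, {"tx": 0.09, "ty": -0.26, "tz": 0, "roll": 0}]
```

Emit:
apply_moves(
  increments=[
    {"tx":0.22,"ty":0.17,"tz":0,"roll":0},
    {"tx":0.25,"ty":0.12,"tz":0,"roll":0},
    {"tx":0.27,"ty":0.08,"tz":0,"roll":0},
    {"tx":0.27,"ty":0.03,"tz":0,"roll":0},
    {"tx":0.28,"ty":-0.01,"tz":0,"roll":0},
    {"tx":0.27,"ty":-0.07,"tz":0,"roll":0},
    {"tx":0.25,"ty":-0.1,"tz":0,"roll":0},
    {"tx":0.24,"ty":-0.15,"tz":0,"roll":0},
    {"tx":0.2,"ty":-0.19,"tz":0,"roll":0},
    {"tx":0.18,"ty":-0.21,"tz":0,"roll":0},
    {"tx":0.13,"ty":-0.25,"tz":0,"roll":0},
    {"tx":0.09,"ty":-0.26,"tz":0,"roll":0},
  ],
  fingers=10,
)

```text
time: 11.85
tcp_pos: [489.1, 128.9, 183.7]
eef_rot: [0.002, 0.343, 0.939, 0.0]
contact_force: [2.4, -1.4, 7.2]
width: 24.2
grip_force: 59.7
```

```bash
python3 track.py; python3 plan.py 2.07 2.07 2.07 2.07 2.07 2.07 2.07 2.07 2.07 2.07 2.07 2.07
```

```text
t 11.85 F [ 2.4 -1.4  7.2] tcp [489.1 128.9 183.7] grip 59.67794179916382 raw 1.437712230268593 n 161
pred 13.94948511516259 meas 14.004082844627765
fit [0.894 1.323 3.311] res [-0.015 -0.025 -0.022 -0.012  0.044  0.021 -0.002 -0.022] phi 13.982 w [1.448 1.615 1.63  1.633 1.622 1.598]
crank speed wanted for 1.57: 1.9792260511902215
theta 16.835499999999996
[{"tx": 0.04, "ty": -0.28, "tz": 0, "roll": 0}, {"tx": -0.01, "ty": -0.28, "tz": 0, "roll": 0}, {"tx": -0.05, "ty": -0.27, "tz": 0, "roll": 0}, {"tx": -0.1, "ty": -0.27, "tz": 0, "roll": 0}, {"tx": -0.15, "ty": -0.24, "tz": 0, "roll": 0}, {"tx": -0.18, "ty": -0.21, "tz": 0, "roll": 0}, {"tx": -0.22, "ty": -0.18, "tz": 0, "roll": 0}, {"tx": -0.24, "ty": -0.13, "tz": 0, "roll": 0}, {"tx": -0.26, "ty": -0.1, "tz": 0, "roll": 0}, {"tx": -0.28, "ty": -0.04, "tz": 0, "roll": 0}, {"tx": -0.28, "ty": 0, "tz": 0, "roll": 0}, {"tx": -0.28, "ty": 0.05, "tz": 0, "roll": 0}]
```

Emit:
apply_moves(
  increments=[
    {"tx":0.04,"ty":-0.28,"tz":0,"roll":0},
    {"tx":-0.01,"ty":-0.28,"tz":0,"roll":0},
    {"tx":-0.05,"ty":-0.27,"tz":0,"roll":0},
    {"tx":-0.1,"ty":-0.27,"tz":0,"roll":0},
    {"tx":-0.15,"ty":-0.24,"tz":0,"roll":0},
    {"tx":-0.18,"ty":-0.21,"tz":0,"roll":0},
    {"tx":-0.22,"ty":-0.18,"tz":0,"roll":0},
    {"tx":-0.24,"ty":-0.13,"tz":0,"roll":0},
    {"tx":-0.26,"ty":-0.1,"tz":0,"roll":0},
    {"tx":-0.28,"ty":-0.04,"tz":0,"roll":0},
    {"tx":-0.28,"ty":0,"tz":0,"roll":0},
    {"tx":-0.28,"ty":0.05,"tz":0,"roll":0},
  ],
  fingers=10,
)

```text
time: 12.9
tcp_pos: [501.6, 17.9, 183.8]
eef_rot: [0.002, 0.344, 0.939, 0.002]
contact_force: [1.2, 3.6, 6.9]
width: 24.5
grip_force: 59.7
```

```bash
python3 track.py; python3 plan.py 2.07 2.07 2.07 2.07 2.07 2.07 2.07 2.07 2.07 2.07 2.07 2.07
```

```text
t 12.9 F [1.2 3.6 6.9] tcp [501.6  17.9 183.8] grip 59.65646266937256 raw 3.062442172532778 n 134
pred 15.617358280458507 meas 15.62881278689195
fit [0.899 1.317 3.312] res [-0.026 -0.023 -0.013  0.044  0.022  0.    -0.018 -0.006] phi 15.623 w [1.616 1.631 1.634 1.623 1.599 1.604]
crank speed wanted for 1.57: 1.977663887209539
theta 18.90549999999999
[{"tx": -0.26, "ty": 0.09, "tz": 0, "roll": 0}, {"tx": -0.24, "ty": 0.14, "tz": 0, "roll": 0}, {"tx": -0.22, "ty": 0.18, "tz": 0, "roll": 0}, {"tx": -0.18, "ty": 0.21, "tz": 0, "roll": 0}, {"tx": -0.14, "ty": 0.24, "tz": 0, "roll": 0}, {"tx": -0.1, "ty": 0.27, "tz": 0, "roll": 0}, {"tx": -0.05, "ty": 0.27, "tz": 0, "roll": 0}, {"tx": -0.01, "ty": 0.28, "tz": 0, "roll": 0}, {"tx": 0.05, "ty": 0.28, "tz": 0, "roll": 0}, {"tx": 0.09, "ty": 0.26, "tz": 0, "roll": 0}, {"tx": 0.13, "ty": 0.25, "tz": 0, "roll": 0}, {"tx": 0.18, "ty": 0.22, "tz": 0, "roll": 0}]
```

Emit:
apply_moves(
  increments=[
    {"tx":-0.26,"ty":0.09,"tz":0,"roll":0},
    {"tx":-0.24,"ty":0.14,"tz":0,"roll":0},
    {"tx":-0.22,"ty":0.18,"tz":0,"roll":0},
    {"tx":-0.18,"ty":0.21,"tz":0,"roll":0},
    {"tx":-0.14,"ty":0.24,"tz":0,"roll":0},
    {"tx":-0.1,"ty":0.27,"tz":0,"roll":0},
    {"tx":-0.05,"ty":0.27,"tz":0,"roll":0},
    {"tx":-0.01,"ty":0.28,"tz":0,"roll":0},
    {"tx":0.05,"ty":0.28,"tz":0,"roll":0},
    {"tx":0.09,"ty":0.26,"tz":0,"roll":0},
    {"tx":0.13,"ty":0.25,"tz":0,"roll":0},
    {"tx":0.18,"ty":0.22,"tz":0,"roll":0},
  ],
  fingers=10,
)

```text
time: 13.95
tcp_pos: [594.0, 80.4, 183.9]
eef_rot: [0.002, 0.343, 0.939, 0.0]
contact_force: [2.2, -0.2, 7.6]
width: 24.1
grip_force: 59.6
```

```bash
python3 track.py; python3 plan.py 2.05 2.05 2.05 2.05 2.05 2.05 2.05 2.05 2.05 2.05 2.05 2.05
```

```text
t 13.95 F [ 2.2 -0.2  7.6] tcp [594.   80.4 183.9] grip 59.61500823497772 raw -1.582364387880366 n 234
pred 17.27099245180054 meas 17.267191533658394
fit [0.898 1.318 3.312] res [-0.023 -0.013  0.044  0.022 -0.    -0.019 -0.007  0.002] phi 17.269 w [1.63  1.633 1.623 1.599 1.604 1.606]
crank speed wanted for 1.57: 1.9780514082119032
theta 20.9555
[{"tx": 0.21, "ty": 0.18, "tz": 0, "roll": 0}, {"tx": 0.23, "ty": 0.15, "tz": 0, "roll": 0}, {"tx": 0.26, "ty": 0.1, "tz": 0, "roll": 0}, {"tx": 0.27, "ty": 0.06, "tz": 0, "roll": 0}, {"tx": 0.28, "ty": 0.01, "tz": 0, "roll": 0}, {"tx": 0.27, "ty": -0.04, "tz": 0, "roll": 0}, {"tx": 0.27, "ty": -0.08, "tz": 0, "roll": 0}, {"tx": 0.24, "ty": -0.12, "tz": 0, "roll": 0}, {"tx": 0.23, "ty": -0.17, "tz": 0, "roll": 0}, {"tx": 0.19, "ty": -0.2, "tz": 0, "roll": 0}, {"tx": 0.15, "ty": -0.23, "tz": 0, "roll": 0}, {"tx": 0.11, "ty": -0.26, "tz": 0, "roll": 0}]
```

Emit:
apply_moves(
  increments=[
    {"tx":0.21,"ty":0.18,"tz":0,"roll":0},
    {"tx":0.23,"ty":0.15,"tz":0,"roll":0},
    {"tx":0.26,"ty":0.1,"tz":0,"roll":0},
    {"tx":0.27,"ty":0.06,"tz":0,"roll":0},
    {"tx":0.28,"ty":0.01,"tz":0,"roll":0},
    {"tx":0.27,"ty":-0.04,"tz":0,"roll":0},
    {"tx":0.27,"ty":-0.08,"tz":0,"roll":0},
    {"tx":0.24,"ty":-0.12,"tz":0,"roll":0},
    {"tx":0.23,"ty":-0.17,"tz":0,"roll":0},
    {"tx":0.19,"ty":-0.2,"tz":0,"roll":0},
    {"tx":0.15,"ty":-0.23,"tz":0,"roll":0},
    {"tx":0.11,"ty":-0.26,"tz":0,"roll":0},
  ],
  fingers=10,
)

```text
time: 15.0
tcp_pos: [493.9, 132.2, 183.8]
eef_rot: [0.001, 0.343, 0.94, 0.001]
contact_force: [0.8, -0.5, 8.3]
width: 23.9
grip_force: 59.8
```

```bash
python3 track.py; cat > stop.py <<'E'
# predict final angle for future speed lists
from track import *
import sys
h=plan.load(); x,t0,_=fit(h); t=robot.get_state()["time"]
def final(sps,gap=.05):
    rows=list(h["rows"]); tt=t
    for sp in sps:
        rows+=[[tt+i/12,s] for i,s in enumerate(sp)]; tt+=len(sp)/12+gap
    p,w=sim(x[0]*.039,x[1]*.01,rows,t0,np.r_[tt-gap,tt+8],x[2],full=True); return p,w
if __name__=="__main__":
    for a in sys.argv[1:]:
        print(a,final([[float(v) for v in b.split()] for b in a.split("|")]))
E
python3 stop.py "1.9 1.8 1.7 1.6 1.5 1.4 1.3 1.2 1.2 1.2 1.2 1.2" "2 2 2 2 2 2 2 2 2 2 2 2|1.9 1.8 1.7 1.6 1.5 1.4 1.3 1.2 1.1 1 .8 .6"  "2 2 2 2 2 2 2 2 2 2 2 2|2 2 2 2 2 2 2 2 2 2 2 2 "; python3 plan.py 2.05 2.05 2.05 2.05 2.05 2.05 2.05 2.05 2.05 2.05 2.05 2.05
```

```text
t 15.0 F [ 0.8 -0.5  8.3] tcp [493.9 132.2 183.8] grip 59.81314837932587 raw 0.10935220673399515 n 174
pred 18.904422907178045 meas 18.958908128272753
fit [0.914 1.301 3.314] res [-0.019  0.041  0.022  0.004 -0.01   0.007  0.02  -0.032] phi 18.927 w [1.637 1.626 1.603 1.607 1.61  1.597]
crank speed wanted for 1.57: 1.9736956272644472
1.9 1.8 1.7 1.6 1.5 1.4 1.3 1.2 1.2 1.2 1.2 1.2 (array([20.39358612, 21.03971078]), array([1.17063113, 0.        ]))
2 2 2 2 2 2 2 2 2 2 2 2|1.9 1.8 1.7 1.6 1.5 1.4 1.3 1.2 1.1 1 .8 .6 (array([21.97747372, 22.5403317 ]), array([1.08894843, 0.        ]))
2 2 2 2 2 2 2 2 2 2 2 2|2 2 2 2 2 2 2 2 2 2 2 2  (array([22.13721913, 23.09579591]), array([1.55000762, 0.        ]))
theta 23.005500000000012
[{"tx": 0.07, "ty": -0.27, "tz": 0, "roll": 0}, {"tx": 0.02, "ty": -0.27, "tz": 0, "roll": 0}, {"tx": -0.03, "ty": -0.28, "tz": 0, "roll": 0}, {"tx": -0.07, "ty": -0.27, "tz": 0, "roll": 0}, {"tx": -0.12, "ty": -0.25, "tz": 0, "roll": 0}, {"tx": -0.16, "ty": -0.22, "tz": 0, "roll": 0}, {"tx": -0.19, "ty": -0.2, "tz": 0, "roll": 0}, {"tx": -0.23, "ty": -0.16, "tz": 0, "roll": 0}, {"tx": -0.25, "ty": -0.12, "tz": 0, "roll": 0}, {"tx": -0.26, "ty": -0.08, "tz": 0, "roll": 0}, {"tx": -0.28, "ty": -0.03, "tz": 0, "roll": 0}, {"tx": -0.28, "ty": 0.02, "tz": 0, "roll": 0}]
```

Emit:
apply_moves(
  increments=[
    {"tx":0.07,"ty":-0.27,"tz":0,"roll":0},
    {"tx":0.02,"ty":-0.27,"tz":0,"roll":0},
    {"tx":-0.03,"ty":-0.28,"tz":0,"roll":0},
    {"tx":-0.07,"ty":-0.27,"tz":0,"roll":0},
    {"tx":-0.12,"ty":-0.25,"tz":0,"roll":0},
    {"tx":-0.16,"ty":-0.22,"tz":0,"roll":0},
    {"tx":-0.19,"ty":-0.2,"tz":0,"roll":0},
    {"tx":-0.23,"ty":-0.16,"tz":0,"roll":0},
    {"tx":-0.25,"ty":-0.12,"tz":0,"roll":0},
    {"tx":-0.26,"ty":-0.08,"tz":0,"roll":0},
    {"tx":-0.28,"ty":-0.03,"tz":0,"roll":0},
    {"tx":-0.28,"ty":0.02,"tz":0,"roll":0},
  ],
  fingers=10,
)

```text
time: 16.05
tcp_pos: [495.0, 21.4, 183.7]
eef_rot: [0.002, 0.343, 0.939, 0.002]
contact_force: [2.9, 3.7, 7.7]
width: 23.7
grip_force: 59.7
```

```bash
python3 track.py;  python3 stop.py "2 2 2 2 2 2 2 2 2 2 2 2|1.9 1.8 1.7 1.6 1.5 1.4 1.3 1.2 1.1 1 .8 .6"  "2 2 2 2 2 2 2 2 2 2 2 2|2 2 2 2 2 2 2 2 2 2 2 2" "2 2 2 2 2 2 2 2 2 2 2 2|1.9 1.8 1.7 1.6 1.5 1.4 1.3 1.2 1.1 1 1 1 | 1 1 1 1 1 1 1 1 1 1 1 1"; python3 plan.py 2 2 2 2 2 2 2 2 2 2 2 2
```

```text
t 16.05 F [2.9 3.7 7.7] tcp [495.   21.4 183.7] grip 59.690197706222534 raw 1.7614269642500577 n 104
pred 20.564525221943107 meas 20.610982885788815
fit [0.926 1.289 3.317] res [ 0.038  0.022  0.007 -0.005  0.015  0.031 -0.018 -0.029] phi 20.582 w [1.629 1.605 1.61  1.612 1.6   1.596]
crank speed wanted for 1.57: 1.9707078259836852
2 2 2 2 2 2 2 2 2 2 2 2|1.9 1.8 1.7 1.6 1.5 1.4 1.3 1.2 1.1 1 .8 .6 (array([23.63627122, 24.21139954]), array([1.09412488, 0.        ]))
2 2 2 2 2 2 2 2 2 2 2 2|2 2 2 2 2 2 2 2 2 2 2 2 (array([23.79553373, 24.76946358]), array([1.55243967, 0.        ]))
2 2 2 2 2 2 2 2 2 2 2 2|1.9 1.8 1.7 1.6 1.5 1.4 1.3 1.2 1.1 1 1 1 | 1 1 1 1 1 1 1 1 1 1 1 1 (array([24.57185864, 24.94992178]), array([0.76839924, 0.        ]))
theta 25.005500000000026
[{"tx": -0.26, "ty": 0.06, "tz": 0, "roll": 0}, {"tx": -0.25, "ty": 0.11, "tz": 0, "roll": 0}, {"tx": -0.23, "ty": 0.14, "tz": 0, "roll": 0}, {"tx": -0.2, "ty": 0.18, "tz": 0, "roll": 0}, {"tx": -0.17, "ty": 0.21, "tz": 0, "roll": 0}, {"tx": -0.13, "ty": 0.24, "tz": 0, "roll": 0}, {"tx": -0.09, "ty": 0.26, "tz": 0, "roll": 0}, {"tx": -0.04, "ty": 0.26, "tz": 0, "roll": 0}, {"tx": -0.01, "ty": 0.27, "tz": 0, "roll": 0}, {"tx": 0.05, "ty": 0.27, "tz": 0, "roll": 0}, {"tx": 0.08, "ty": 0.26, "tz": 0, "roll": 0}, {"tx": 0.13, "ty": 0.23, "tz": 0, "roll": 0}]
```

Emit:
apply_moves(
  increments=[
    {"tx":-0.26,"ty":0.06,"tz":0,"roll":0},
    {"tx":-0.25,"ty":0.11,"tz":0,"roll":0},
    {"tx":-0.23,"ty":0.14,"tz":0,"roll":0},
    {"tx":-0.2,"ty":0.18,"tz":0,"roll":0},
    {"tx":-0.17,"ty":0.21,"tz":0,"roll":0},
    {"tx":-0.13,"ty":0.24,"tz":0,"roll":0},
    {"tx":-0.09,"ty":0.26,"tz":0,"roll":0},
    {"tx":-0.04,"ty":0.26,"tz":0,"roll":0},
    {"tx":-0.01,"ty":0.27,"tz":0,"roll":0},
    {"tx":0.05,"ty":0.27,"tz":0,"roll":0},
    {"tx":0.08,"ty":0.26,"tz":0,"roll":0},
    {"tx":0.13,"ty":0.23,"tz":0,"roll":0},
  ],
  fingers=10,
)

```text
time: 17.1
tcp_pos: [593.4, 68.0, 183.8]
eef_rot: [0.002, 0.343, 0.939, 0.0]
contact_force: [1.7, 0.3, 6.4]
width: 23.9
grip_force: 59.7
```

```bash
python3 track.py;  python3 stop.py "1.9 1.8 1.7 1.6 1.5 1.4 1.3 1.2 1.1 1 1 1|1 1 1 1 1 1 1 1 1 1 1 1"; python3 plan.py 1.9 1.8 1.7 1.6 1.5 1.4 1.3 1.2 1.1 1 1 1
```

```text
t 17.1 F [1.7 0.3 6.4] tcp [593.4  68.  183.8] grip 59.67964231967926 raw 3.3343993249585933 n 151
pred 22.196737986939418 meas 22.18395524649735
fit [0.923 1.292 3.316] res [ 0.022  0.006 -0.006  0.014  0.029 -0.021 -0.033  0.008] phi 22.192 w [1.605 1.609 1.611 1.599 1.595 1.563]
crank speed wanted for 1.57: 1.9713880895742597
1.9 1.8 1.7 1.6 1.5 1.4 1.3 1.2 1.1 1 1 1|1 1 1 1 1 1 1 1 1 1 1 1 (array([24.56457563, 24.94032521]), array([0.76694292, 0.        ]))
theta 26.380500000000023
[{"tx": 0.16, "ty": 0.21, "tz": 0, "roll": 0}, {"tx": 0.18, "ty": 0.17, "tz": 0, "roll": 0}, {"tx": 0.19, "ty": 0.13, "tz": 0, "roll": 0}, {"tx": 0.19, "ty": 0.1, "tz": 0, "roll": 0}, {"tx": 0.19, "ty": 0.07, "tz": 0, "roll": 0}, {"tx": 0.18, "ty": 0.04, "tz": 0, "roll": 0}, {"tx": 0.18, "ty": 0.02, "tz": 0, "roll": 0}, {"tx": 0.16, "ty": 0, "tz": 0, "roll": 0}, {"tx": 0.15, "ty": -0.01, "tz": 0, "roll": 0}, {"tx": 0.13, "ty": -0.03, "tz": 0, "roll": 0}, {"tx": 0.13, "ty": -0.03, "tz": 0, "roll": 0}, {"tx": 0.13, "ty": -0.05, "tz": 0, "roll": 0}]
```

Emit:
apply_moves(
  increments=[
    {"tx":0.16,"ty":0.21,"tz":0,"roll":0},
    {"tx":0.18,"ty":0.17,"tz":0,"roll":0},
    {"tx":0.19,"ty":0.13,"tz":0,"roll":0},
    {"tx":0.19,"ty":0.1,"tz":0,"roll":0},
    {"tx":0.19,"ty":0.07,"tz":0,"roll":0},
    {"tx":0.18,"ty":0.04,"tz":0,"roll":0},
    {"tx":0.18,"ty":0.02,"tz":0,"roll":0},
    {"tx":0.16,"ty":0,"tz":0,"roll":0},
    {"tx":0.15,"ty":-0.01,"tz":0,"roll":0},
    {"tx":0.13,"ty":-0.03,"tz":0,"roll":0},
    {"tx":0.13,"ty":-0.03,"tz":0,"roll":0},
    {"tx":0.13,"ty":-0.05,"tz":0,"roll":0},
  ],
  fingers=10,
)

```text
time: 18.15
tcp_pos: [548.1, 139.3, 183.8]
eef_rot: [0.001, 0.343, 0.939, 0.002]
contact_force: [0.9, 2.7, 7.3]
width: 24.1
grip_force: 59.8
```

```bash
python3 track.py;  python3 stop.py "1 1 1 1 1 1 1 1 1 1 1 1" "1 1 1 1 1 1 1 1 1 .8 .6 .4"  "1 1 1 1 1 1 1 1 .8 .6 .4 .2"; python3 plan.py 1 1 1 1 1 1 1 1 1 .8 .6 .4
```

```text
t 18.15 F [0.9 2.7 7.3] tcp [548.1 139.3 183.8] grip 59.75482106208801 raw -1.5059173157120362 n 235
pred 23.632380416892506 meas 23.62682391300631
fit [0.921 1.293 3.315] res [ 0.007 -0.006  0.013  0.028 -0.022 -0.034  0.007  0.004] phi 23.63 w [1.609 1.611 1.599 1.595 1.562 1.12 ]
crank speed wanted for 1.57: 1.971650317268855
1 1 1 1 1 1 1 1 1 1 1 1 (array([24.56179127, 24.93649681]), array([0.76630146, 0.        ]))
1 1 1 1 1 1 1 1 1 .8 .6 .4 (array([24.55627975, 24.86660222]), array([0.70260466, 0.        ]))
1 1 1 1 1 1 1 1 .8 .6 .4 .2 (array([24.54903267, 24.82067164]), array([0.65361161, 0.        ]))
theta 27.280500000000014
[{"tx": 0.12, "ty": -0.05, "tz": 0, "roll": 0}, {"tx": 0.12, "ty": -0.07, "tz": 0, "roll": 0}, {"tx": 0.12, "ty": -0.07, "tz": 0, "roll": 0}, {"tx": 0.1, "ty": -0.09, "tz": 0, "roll": 0}, {"tx": 0.1, "ty": -0.09, "tz": 0, "roll": 0}, {"tx": 0.09, "ty": -0.1, "tz": 0, "roll": 0}, {"tx": 0.08, "ty": -0.11, "tz": 0, "roll": 0}, {"tx": 0.07, "ty": -0.11, "tz": 0, "roll": 0}, {"tx": 0.07, "ty": -0.12, "tz": 0, "roll": 0}, {"tx": 0.04, "ty": -0.1, "tz": 0, "roll": 0}, {"tx": 0.03, "ty": -0.08, "tz": 0, "roll": 0}, {"tx": 0.01, "ty": -0.05, "tz": 0, "roll": 0}]
```

Emit:
apply_moves(
  increments=[
    {"tx":0.12,"ty":-0.05,"tz":0,"roll":0},
    {"tx":0.12,"ty":-0.07,"tz":0,"roll":0},
    {"tx":0.12,"ty":-0.07,"tz":0,"roll":0},
    {"tx":0.1,"ty":-0.09,"tz":0,"roll":0},
    {"tx":0.1,"ty":-0.09,"tz":0,"roll":0},
    {"tx":0.09,"ty":-0.1,"tz":0,"roll":0},
    {"tx":0.08,"ty":-0.11,"tz":0,"roll":0},
    {"tx":0.07,"ty":-0.11,"tz":0,"roll":0},
    {"tx":0.07,"ty":-0.12,"tz":0,"roll":0},
    {"tx":0.04,"ty":-0.1,"tz":0,"roll":0},
    {"tx":0.03,"ty":-0.08,"tz":0,"roll":0},
    {"tx":0.01,"ty":-0.05,"tz":0,"roll":0},
  ],
  fingers=10,
)

```text
time: 19.2
tcp_pos: [491.6, 130.5, 183.8]
eef_rot: [0.001, 0.343, 0.939, 0.0]
contact_force: [-0.4, 0.9, 9.1]
width: 24.0
grip_force: 59.9
```

```bash
python3 track.py;  python3 stop.py "0" ".6 .6 .6 .6 .5 .4 .3 .2 .1 0 0 0"  ".8 .8 .8 .8 .6 .4 .2 0 0 0 0 0"; python3 plan.py .6 .6 .6 .6 .5 .4 .3 .2 .1 0 0 0; python3 plan.py .8 .8 .8 .8 .6 .4 .2 0 0 0 0 0
```

```text
t 19.2 F [-0.4  0.9  9.1] tcp [491.6 130.5 183.8] grip 59.941611886024475 raw -0.48710948763266765 n 233
pred 24.556279748155816 meas 24.645631741085676
fit [0.947 1.278 3.327] res [-0.007  0.016  0.035 -0.011 -0.02   0.025  0.029 -0.051] phi 24.594 w [1.614 1.602 1.598 1.566 1.131 0.715]
crank speed wanted for 1.57: 1.9679923997243929
0 (array([24.681583  , 24.92186979]), array([0.6028335, 0.       ]))
.6 .6 .6 .6 .5 .4 .3 .2 .1 0 0 0 (array([25.07743696, 25.11571707]), array([0.19394375, 0.        ]))
.8 .8 .8 .8 .6 .4 .2 0 0 0 0 0 (array([25.10873584, 25.15046909]), array([0.20428539, 0.        ]))
theta 27.605500000000017
[{"tx": 0.02, "ty": -0.08, "tz": 0, "roll": 0}, {"tx": 0.02, "ty": -0.08, "tz": 0, "roll": 0}, {"tx": 0.02, "ty": -0.08, "tz": 0, "roll": 0}, {"tx": 0, "ty": -0.08, "tz": 0, "roll": 0}, {"tx": 0.01, "ty": -0.07, "tz": 0, "roll": 0}, {"tx": 0, "ty": -0.05, "tz": 0, "roll": 0}, {"tx": 0, "ty": -0.04, "tz": 0, "roll": 0}, {"tx": 0, "ty": -0.03, "tz": 0, "roll": 0}, {"tx": 0, "ty": -0.01, "tz": 0, "roll": 0}, {"tx": 0, "ty": 0, "tz": 0, "roll": 0}, {"tx": 0, "ty": 0, "tz": 0, "roll": 0}, {"tx": 0, "ty": 0, "tz": 0, "roll": 0}]
theta 27.64716666666668
[{"tx": 0.03, "ty": -0.11, "tz": 0, "roll": 0}, {"tx": 0.02, "ty": -0.1, "tz": 0, "roll": 0}, {"tx": 0.01, "ty": -0.11, "tz": 0, "roll": 0}, {"tx": 0.01, "ty": -0.11, "tz": 0, "roll": 0}, {"tx": 0, "ty": -0.08, "tz": 0, "roll": 0}, {"tx": 0, "ty": -0.05, "tz": 0, "roll": 0}, {"tx": 0, "ty": -0.03, "tz": 0, "roll": 0}, {"tx": 0, "ty": 0, "tz": 0, "roll": 0}, {"tx": 0, "ty": 0, "tz": 0, "roll": 0}, {"tx": 0, "ty": 0, "tz": 0, "roll": 0}, {"tx": 0, "ty": 0, "tz": 0, "roll": 0}, {"tx": 0, "ty": 0, "tz": 0, "roll": 0}]
```

```bash
python3 plan.py .3 .2 .1 0 0 0 0 0 0 0 0 0
```

```text
theta 27.33050000000001
[{"tx": 0.01, "ty": -0.04, "tz": 0, "roll": 0}, {"tx": 0.01, "ty": -0.03, "tz": 0, "roll": 0}, {"tx": 0, "ty": -0.01, "tz": 0, "roll": 0}, {"tx": 0, "ty": 0, "tz": 0, "roll": 0}, {"tx": 0, "ty": 0, "tz": 0, "roll": 0}, {"tx": 0, "ty": 0, "tz": 0, "roll": 0}, {"tx": 0, "ty": 0, "tz": 0, "roll": 0}, {"tx": 0, "ty": 0, "tz": 0, "roll": 0}, {"tx": 0, "ty": 0, "tz": 0, "roll": 0}, {"tx": 0, "ty": 0, "tz": 0, "roll": 0}, {"tx": 0, "ty": 0, "tz": 0, "roll": 0}, {"tx": 0, "ty": 0, "tz": 0, "roll": 0}]
```

Emit:
apply_moves(
  increments=[
    {"tx":0.01,"ty":-0.04,"tz":0,"roll":0},
    {"tx":0.01,"ty":-0.03,"tz":0,"roll":0},
    {"tx":0,"ty":-0.01,"tz":0,"roll":0},
    {"tx":0,"ty":0,"tz":0,"roll":0},
    {"tx":0,"ty":0,"tz":0,"roll":0},
    {"tx":0,"ty":0,"tz":0,"roll":0},
    {"tx":0,"ty":0,"tz":0,"roll":0},
    {"tx":0,"ty":0,"tz":0,"roll":0},
    {"tx":0,"ty":0,"tz":0,"roll":0},
    {"tx":0,"ty":0,"tz":0,"roll":0},
    {"tx":0,"ty":0,"tz":0,"roll":0},
    {"tx":0,"ty":0,"tz":0,"roll":0},
  ],
  fingers=10,
)

```text
time: 20.25
tcp_pos: [489.2, 128.8, 183.7]
eef_rot: [0.001, 0.343, 0.939, 0.0]
contact_force: [-0.4, 0.9, 10.1]
width: 24.0
grip_force: 59.9
```

```bash
python3 track.py; python3 - <<'E'
from h import *
im,d=grab("side"); cv2.imwrite("pics/s3.png",im[...,::-1]); b=im[160:280,230:400,::-1]; cv2.imwrite("pics/c3.png",cv2.resize(b,(800,565),interpolation=cv2.INTER_CUBIC))
import track; print(track.mark(im))
E
```

```text
t 20.25 F [-0.4  0.9 10.1] tcp [489.2 128.8 183.7] grip 59.9470853805542 raw -0.052240801442598794 n 222
pred 24.950644342545328 meas 25.080500427275744
fit [0.971 1.26  3.327] res [ 0.016  0.04  -0.002 -0.006  0.044  0.056 -0.012 -0.075] phi 25.006 w [1.605 1.601 1.569 1.142 0.727 0.055]
crank speed wanted for 1.57: 1.963560460128441
(np.float64(-0.04474330582977337), 224)
```

View pics/c3.png

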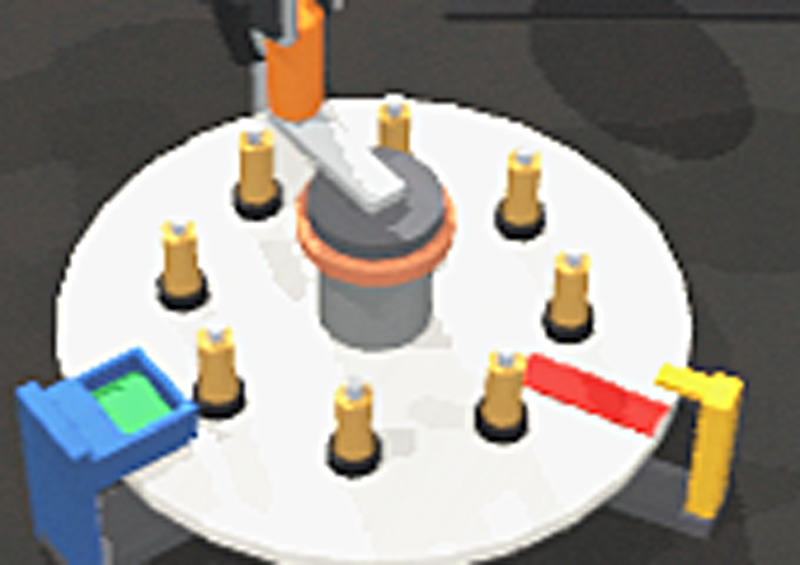

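The mark's outer end (crop ≈ (658,425)) is now just short of the pointer tip (≈ (660,372), which stands higher than the deck). I'll measure both precisely.

```bash
cat > fine.py <<'E'
from h import *
AXS={"side":np.array([529.9,77.1]),"top":np.array([525.9,76.9])}
def fine(n):
    im,d=grab(n); ax=AXS[n]; P=world(n,d); H,S,V=[c.astype(int) for c in cv2.split(cv2.cvtColor(im,cv2.COLOR_RGB2HSV))]
    g=P[...,:2]-ax; rr=np.hypot(g[...,0],g[...,1]); Z=P[...,2]
    y=(H>20)&(H<33)&(S>(150 if n=="side" else 60))&(Z>78)&(Z<105)&(rr>148)&(rr<185)&(d>0)&(P[...,0]>620)
    c=robot.camera_info(n);E=np.array(c["extrinsics"]);R=E[:3,:3];C=-R.T@E[:3,3]
    v,u=np.mgrid[:480,:640]; r=np.stack([(u-c["cx"])/c["fx"],-(v-c["cy"])/c["fy"],-np.ones(u.shape)],-1)@R
    Q=(C+r*((72-C[2])/r[...,2])[...,None])[...,:2]-ax; q=np.hypot(Q[...,0],Q[...,1])
    m=((H<5)|(H>174))&(S>(130 if n=="side" else 70))&(q>80)&(q<162)&(Q[...,0]>30)
    for nm,G,mm,rad in(("pointer",g,y,rr),("mark",Q,m,q)):
        a=np.arctan2(G[...,1],G[...,0])[mm]; o=rad[mm]
        if len(a): 
            lo=[(b,np.round([a[(o>=b)&(o<b+10)].min(),a[(o>=b)&(o<b+10)].max()],3),((o>=b)&(o<b+10)).sum()) for b in range(80,185,10) if ((o>=b)&(o<b+10)).sum()>2]
            print(n,nm,len(a),a.mean().round(4),*[f"{b}:{(x[0]+x[1])/2:.3f}({x[1]-x[0]:.2f},{k})" for b,x,k in lo])
    return im
if __name__=="__main__":
    fine("side"); im=fine("top"); cv2.imwrite("pics/t4.png",cv2.resize(im[120:320,210:430,::-1],(660,600),interpolation=cv2.INTER_CUBIC)); fine("side")
E
python3 fine.py
```

```text
side pointer 109 -0.4335 150:-0.424(0.07,20) 160:-0.412(0.10,25) 170:-0.415(0.13,34) 180:-0.433(0.13,28)
side mark 221 -0.4703 80:-0.456(0.22,17) 90:-0.472(0.22,30) 100:-0.467(0.21,31) 110:-0.469(0.19,31) 120:-0.467(0.18,33) 130:-0.477(0.16,30) 140:-0.479(0.15,32) 150:-0.483(0.13,17)
top pointer 85 -0.4212 150:-0.420(0.07,22) 160:-0.422(0.07,21) 170:-0.417(0.11,26) 180:-0.422(0.11,16)
top mark 245 -0.4831 80:-0.481(0.21,18) 90:-0.480(0.20,33) 100:-0.480(0.18,32) 110:-0.481(0.17,32) 120:-0.482(0.16,34) 130:-0.484(0.15,34) 140:-0.483(0.14,35) 150:-0.488(0.13,27)
side pointer 110 -0.4335 150:-0.420(0.07,20) 160:-0.423(0.10,26) 170:-0.424(0.13,34) 180:-0.422(0.12,28)
side mark 220 -0.4642 80:-0.456(0.22,15) 90:-0.460(0.22,30) 100:-0.460(0.22,32) 110:-0.465(0.20,31) 120:-0.467(0.18,33) 130:-0.469(0.16,30) 140:-0.472(0.15,32) 150:-0.469(0.14,17)
```

View pics/t4.png

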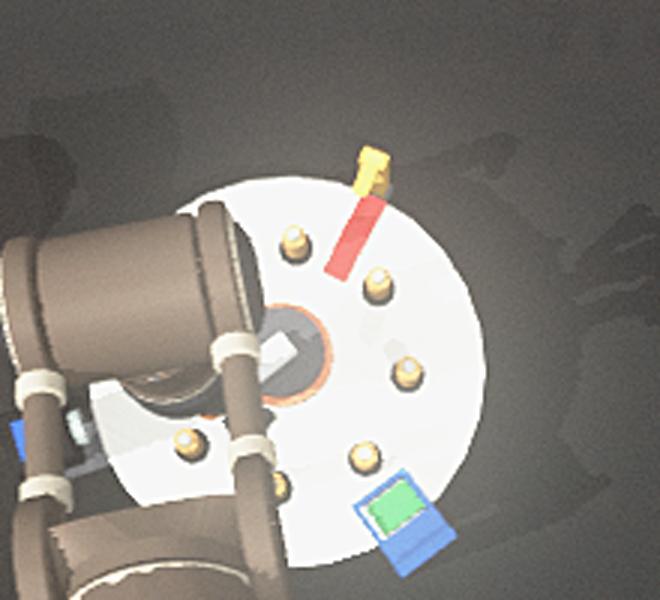

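```bash
python3 - <<'E'
from track import *
for sp in ([.8]*3,[.8]*4,[.8]*5,[1]*3,[1]*4,[.6]*5,[.6]*6,[.6]*8):
    for Tf in(.0105,.0128): print(sp[0],len(sp),Tf,sim(.037,Tf,[[i/12,s] for i,s in enumerate(sp)],0,[5.],0.))
E
python3 plan.py .8 .8 .8 .8 0 0 0 0 0 0 0 0; python3 fine.py
```

```text
0.8 3 0.0105 [0.02980605]
0.8 3 0.0128 [0.02124374]
0.8 4 0.0105 [0.05189741]
0.8 4 0.0128 [0.03866659]
0.8 5 0.0105 [0.07748796]
0.8 5 0.0128 [0.05935029]
1 3 0.0105 [0.05036751]
1 3 0.0128 [0.03868389]
1 4 0.0105 [0.08441129]
1 4 0.0128 [0.06703162]
0.6 5 0.0105 [0.03854607]
0.6 5 0.0128 [0.02598585]
0.6 6 0.0105 [0.05343365]
0.6 6 0.0128 [0.0370365]
0.6 8 0.0105 [0.08895275]
0.6 8 0.0128 [0.064043]
theta 27.597166666666677
[{"tx": 0.03, "ty": -0.11, "tz": 0, "roll": 0}, {"tx": 0.01, "ty": -0.1, "tz": 0, "roll": 0}, {"tx": 0.01, "ty": -0.11, "tz": 0, "roll": 0}, {"tx": 0, "ty": -0.11, "tz": 0, "roll": 0}, {"tx": 0, "ty": 0, "tz": 0, "roll": 0}, {"tx": 0, "ty": 0, "tz": 0, "roll": 0}, {"tx": 0, "ty": 0, "tz": 0, "roll": 0}, {"tx": 0, "ty": 0, "tz": 0, "roll": 0}, {"tx": 0, "ty": 0, "tz": 0, "roll": 0}, {"tx": 0, "ty": 0, "tz": 0, "roll": 0}, {"tx": 0, "ty": 0, "tz": 0, "roll": 0}, {"tx": 0, "ty": 0, "tz": 0, "roll": 0}]
side pointer 108 -0.4335 150:-0.426(0.08,22) 160:-0.417(0.09,24) 170:-0.425(0.13,33) 180:-0.428(0.13,28)
side mark 222 -0.4616 80:-0.452(0.23,16) 90:-0.460(0.22,30) 100:-0.460(0.22,32) 110:-0.454(0.20,31) 120:-0.462(0.18,33) 130:-0.469(0.16,30) 140:-0.468(0.15,33) 150:-0.469(0.14,17)
top pointer 89 -0.4206 150:-0.422(0.07,20) 160:-0.421(0.07,19) 170:-0.421(0.11,32) 180:-0.420(0.10,17)
top mark 245 -0.4758 80:-0.472(0.21,18) 90:-0.472(0.20,32) 100:-0.470(0.19,33) 110:-0.474(0.18,33) 120:-0.476(0.16,35) 130:-0.479(0.14,32) 140:-0.480(0.15,35) 150:-0.478(0.14,27)
side pointer 106 -0.4317 150:-0.426(0.10,21) 160:-0.417(0.09,24) 170:-0.425(0.11,34) 180:-0.424(0.14,26)
side mark 220 -0.4593 80:-0.452(0.23,15) 90:-0.456(0.22,31) 100:-0.455(0.21,31) 110:-0.454(0.20,31) 120:-0.462(0.18,34) 130:-0.464(0.15,29) 140:-0.467(0.15,32) 150:-0.469(0.14,17)
```

Emit:
apply_moves(
  increments=[
    {"tx":0,"ty":0,"tz":0,"roll":0},
    {"tx":0,"ty":0,"tz":0,"roll":0},
    {"tx":0,"ty":0,"tz":0,"roll":0},
    {"tx":0,"ty":0,"tz":0,"roll":0},
    {"tx":0,"ty":0,"tz":0,"roll":0},
    {"tx":0,"ty":0,"tz":0,"roll":0},
    {"tx":0,"ty":0,"tz":0,"roll":0},
    {"tx":0,"ty":0,"tz":0,"roll":0},
  ],
  fingers=10,
)

```text
time: 21.32
tcp_pos: [489.2, 128.8, 183.7]
eef_rot: [0.001, 0.343, 0.939, 0.0]
contact_force: [-0.7, 0.8, 9.6]
width: 24.0
grip_force: 59.9
```

```bash
python3 fine.py; python3 fine.py|grep mark
```

```text
side pointer 108 -0.431 150:-0.431(0.08,20) 160:-0.416(0.10,26) 170:-0.427(0.12,35) 180:-0.418(0.15,26)
side mark 220 -0.4587 80:-0.452(0.23,15) 90:-0.456(0.22,31) 100:-0.455(0.21,31) 110:-0.454(0.20,31) 120:-0.462(0.18,34) 130:-0.464(0.15,29) 140:-0.467(0.15,33) 150:-0.465(0.13,16)
top pointer 87 -0.4208 150:-0.422(0.08,22) 160:-0.423(0.07,18) 170:-0.421(0.11,31) 180:-0.418(0.11,16)
top mark 243 -0.4739 80:-0.472(0.21,18) 90:-0.472(0.20,32) 100:-0.470(0.19,33) 110:-0.470(0.17,32) 120:-0.474(0.16,34) 130:-0.475(0.15,34) 140:-0.475(0.14,34) 150:-0.476(0.14,26)
side pointer 107 -0.4341 150:-0.417(0.08,21) 160:-0.420(0.10,22) 170:-0.426(0.14,36) 180:-0.433(0.12,26)
side mark 220 -0.4587 80:-0.452(0.23,15) 90:-0.456(0.22,31) 100:-0.455(0.21,31) 110:-0.454(0.20,31) 120:-0.462(0.18,34) 130:-0.464(0.15,29) 140:-0.467(0.15,33) 150:-0.465(0.13,16)
side mark 220 -0.4587 80:-0.452(0.23,15) 90:-0.456(0.22,31) 100:-0.455(0.21,31) 110:-0.454(0.20,31) 120:-0.462(0.18,34) 130:-0.464(0.15,29) 140:-0.467(0.15,33) 150:-0.465(0.13,16)
top mark 243 -0.4739 80:-0.472(0.21,18) 90:-0.472(0.20,32) 100:-0.470(0.19,33) 110:-0.470(0.17,32) 120:-0.474(0.16,34) 130:-0.475(0.15,34) 140:-0.475(0.14,34) 150:-0.476(0.14,26)
side mark 220 -0.4587 80:-0.452(0.23,15) 90:-0.456(0.22,31) 100:-0.455(0.21,31) 110:-0.454(0.20,31) 120:-0.462(0.18,34) 130:-0.464(0.15,29) 140:-0.467(0.15,33) 150:-0.465(0.13,16)
```

Emit:
apply_moves(
  increments=[
    {"tx":0.03,"ty":-0.11,"tz":0,"roll":0},
    {"tx":0.01,"ty":-0.1,"tz":0,"roll":0},
    {"tx":0.01,"ty":-0.11,"tz":0,"roll":0},
    {"tx":0,"ty":-0.11,"tz":0,"roll":0},
    {"tx":0,"ty":0,"tz":0,"roll":0},
    {"tx":0,"ty":0,"tz":0,"roll":0},
    {"tx":0,"ty":0,"tz":0,"roll":0},
    {"tx":0,"ty":0,"tz":0,"roll":0},
    {"tx":0,"ty":0,"tz":0,"roll":0},
    {"tx":0,"ty":0,"tz":0,"roll":0},
    {"tx":0,"ty":0,"tz":0,"roll":0},
    {"tx":0,"ty":0,"tz":0,"roll":0},
  ],
  fingers=10,
)

```text
time: 22.62
tcp_pos: [477.0, 116.6, 183.7]
eef_rot: [0.001, 0.343, 0.939, 0.0]
contact_force: [-0.1, -0.7, 8.8]
width: 23.7
grip_force: 59.9
```

```bash
python3 fine.py
```

```text
side pointer 108 -0.4322 150:-0.420(0.10,22) 160:-0.422(0.10,24) 170:-0.426(0.12,36) 180:-0.425(0.11,26)
side mark 211 -0.4056 80:-0.360(0.17,8) 90:-0.400(0.23,32) 100:-0.399(0.22,32) 110:-0.405(0.20,31) 120:-0.404(0.18,34) 130:-0.411(0.16,29) 140:-0.414(0.14,31) 150:-0.416(0.12,14)
top pointer 88 -0.4202 150:-0.421(0.08,20) 160:-0.421(0.07,22) 170:-0.417(0.10,29) 180:-0.421(0.11,16)
top mark 231 -0.4226 80:-0.419(0.21,19) 90:-0.422(0.20,33) 100:-0.420(0.19,33) 110:-0.420(0.17,33) 120:-0.415(0.16,32) 130:-0.420(0.14,33) 140:-0.424(0.13,32) 150:-0.430(0.12,16)
side pointer 108 -0.4348 150:-0.421(0.08,20) 160:-0.420(0.08,24) 170:-0.428(0.12,36) 180:-0.429(0.13,27)
side mark 212 -0.4055 80:-0.360(0.17,8) 90:-0.400(0.23,32) 100:-0.399(0.22,32) 110:-0.405(0.20,31) 120:-0.404(0.18,34) 130:-0.411(0.16,29) 140:-0.414(0.14,31) 150:-0.416(0.12,15)
```

Emit:
apply_moves(
  increments=[
    {"tx":0,"ty":0,"tz":0,"roll":0},
    {"tx":0,"ty":0,"tz":0,"roll":0},
    {"tx":0,"ty":0,"tz":0,"roll":0},
    {"tx":0,"ty":0,"tz":0,"roll":0},
    {"tx":0,"ty":0,"tz":0,"roll":0},
    {"tx":0,"ty":0,"tz":0,"roll":0},
    {"tx":0,"ty":0,"tz":0,"roll":0},
    {"tx":0,"ty":0,"tz":0,"roll":0},
    {"tx":0,"ty":0,"tz":0,"roll":0},
    {"tx":0,"ty":0,"tz":0,"roll":0},
  ],
  fingers=70,
)

```text
time: 23.6
tcp_pos: [476.2, 116.6, 182.1]
eef_rot: [0.0, 0.343, 0.939, -0.0]
contact_force: [0.8, -0.9, -0.2]
width: 70.1
grip_force: 0.0
```

Emit:
apply_moves(
  increments=[
    {"tx":0,"ty":0,"tz":-0.2,"roll":0},
    {"tx":0,"ty":0,"tz":-0.4,"roll":0},
    {"tx":0,"ty":0,"tz":-0.6,"roll":0},
    {"tx":0,"ty":0,"tz":-0.6,"roll":0},
    {"tx":0,"ty":0,"tz":-0.6,"roll":0},
    {"tx":0,"ty":0,"tz":-0.6,"roll":0},
    {"tx":0,"ty":0,"tz":-0.4,"roll":0},
    {"tx":0,"ty":0,"tz":-0.2,"roll":0},
    {"tx":0,"ty":0,"tz":0,"roll":0},
    {"tx":0,"ty":0,"tz":0,"roll":0},
    {"tx":0,"ty":0,"tz":0,"roll":0},
    {"tx":0,"ty":0,"tz":0,"roll":0},
  ],
  fingers=70,
)

```text
time: 24.6
tcp_pos: [475.2, 116.4, 324.3]
eef_rot: [-0.001, 0.343, 0.939, -0.001]
contact_force: [-0.1, 0.1, -0.6]
width: 69.9
grip_force: 0.0
```

```bash
python3 fine.py; python3 -c "
from h import *
s=robot.get_state();print(s['time'],s['tcp_pos'],s['contact_force'],s['width'])"
```

```text
side pointer 108 -0.433 150:-0.412(0.09,20) 160:-0.418(0.10,24) 170:-0.426(0.13,38) 180:-0.426(0.12,25)
side mark 212 -0.4055 80:-0.360(0.17,8) 90:-0.400(0.23,32) 100:-0.399(0.22,32) 110:-0.405(0.20,31) 120:-0.404(0.18,34) 130:-0.411(0.16,29) 140:-0.414(0.14,31) 150:-0.416(0.12,15)
top pointer 88 -0.4204 150:-0.423(0.07,22) 160:-0.421(0.07,19) 170:-0.418(0.11,28) 180:-0.422(0.11,18)
top mark 232 -0.4229 80:-0.419(0.21,19) 90:-0.422(0.20,33) 100:-0.420(0.19,33) 110:-0.420(0.17,33) 120:-0.415(0.16,32) 130:-0.423(0.15,34) 140:-0.424(0.13,32) 150:-0.430(0.12,16)
side pointer 104 -0.4315 150:-0.411(0.10,20) 160:-0.419(0.08,24) 170:-0.407(0.13,33) 180:-0.423(0.12,26)
side mark 211 -0.4056 80:-0.360(0.17,8) 90:-0.400(0.23,32) 100:-0.399(0.22,32) 110:-0.405(0.20,31) 120:-0.404(0.18,34) 130:-0.411(0.16,29) 140:-0.414(0.14,31) 150:-0.416(0.12,14)
24.75 [475.61333373 116.5041755  324.90560001] [ 0.20468752 -0.83326499 -0.9691769 ] 70.2540160892152
```

View pics/t4.png

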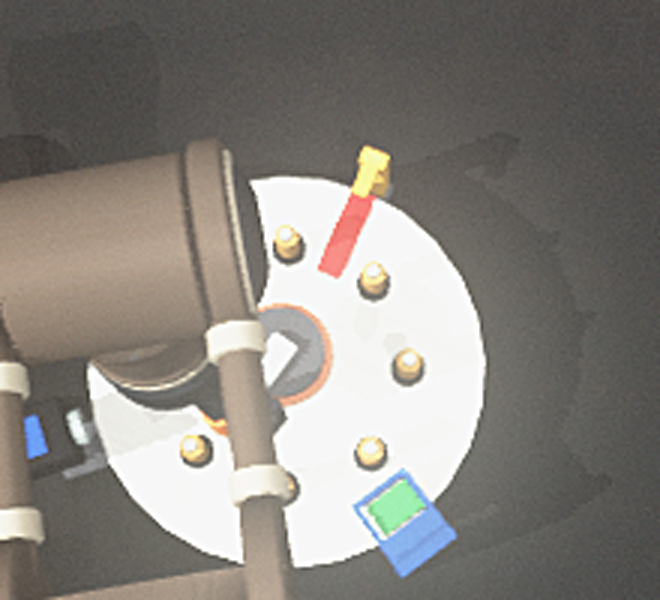

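The red mark points straight at the yellow pointer (crop about (360,195)), the carousel is at rest, and the gripper is clear above the handle. Handing in.

```bash
python3 -c "
from station import robot
print(robot.job_done())"
```

```text
the job is handed in; nothing more can be done
None
```

I handed the job in at 24.8 s. By camera tracking, the carousel ran at about 1.5–1.65 rad/s for some 8 s. It is now at rest with its red mark about 0.01 rad or less from the pointer, and the handle is released with the gripper clear of it.

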